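# Release a frozen wax block from its base mould

## Robot

A 6-joint arm with a two-finger parallel gripper is mounted at the origin on a cart in front of the work surface, level with it; the furniture and walls round the work are solid. World frame = base frame: x ahead of the robot, y to its left, z up, the work surface at z = 0. Lengths are in m, angles in rad, forces in N, time in s.
With the tool pointing down it reaches from about 0.35 to 0.775 m from the base axis. Payload 7.3 kg.
Tool frame: the origin (TCP) lies midway between the tips of the shut fingers; the grasp point (between the pads) lies 19 mm behind it (robot.grasp_offset is the z of the grasp point in the tool frame, in m); z points along the fingers, y is the direction in which the jaws open and shut (so a half turn about z gives the same grasp; the last joint's range is limited). The gripper opens to 92 mm and grips with 3 to 60 N. Pads are 19 mm wide; open, the fingers measure 130 mm over their backs; the gripper's body (75 mm by 190 mm) begins 47 mm behind the grasp point.
Start: joints at [-1.325, 0.342, 1.524, -0, 1.275, -0.146], TCP at [0.2, -0.485, 0.227] pointing down, gripper open.
Joint ranges: [-2.53, 2.53], [-0.77, 2.02], [0.04, 2.7], [-1, 4.14], [0.28, 2.66], [-3.11, 3.11]. Speed limits (rad/s): [2.57, 2.57, 3.14, 3.14, 3.14, 3.14].

## Interface

Orientations are given as [roll, pitch, yaw] about the fixed x, y, z axes, in that order (R = Rz(yaw) Ry(pitch) Rx(roll)).
In Python, from cell import observe, imaging, workorder, robot gives the robot as it stands. The module is installed in compiled form; this text tells all that it offers.
- The arm moves only by the tool send_rows, never from a script. Its argument "series" is a list of rows, each a list of 7 numbers: the shift along the tool's x, y, z in m, then the turn, a rotation vector about the tool's x, y, z in rad, then the closure, from 0 (fully open) to 1 (shut). A call has 1 to 5 rows; each row shifts and turns the commanded pose from where the row before left it, along the tool's axes as they then stand; what a row does not reach is not made up. A row lasts 1/12 s, in which the tool goes at most 41.7 mm and 7.16 degrees, less where a joint would pass 70% of its speed; a pose out of reach is approached as far as the arm can. A call is refused whole if a number of a shift passes 0.0417 or a number of a turn 0.125, either way. A call with a gripper value outside its range is refused whole. The fingers move at their own pace and stop on an object; "newtons" is the grip in N (left out, the last holds). Time passes only in rows, so rows that do not move let the fingers close. It gives the time, the measured TCP pose, the force and the opening at its end, in the units of the state.
- observe(): the state, without advancing time (a new reading comes with each control period).
- imaging.read_camera(name): name is "scene" or "top" or "wrist"; returns a dict with "color" (384x512x3 uint8, red, green, blue), "range_z" (384x512 float32, m along the optical axis (not along the pixel's ray), 0 where there is no reading), "vfov" (degrees; the focal length in pixels is half the picture's height over the tangent of half this angle, whatever the lens; pixels are square), "cx", "cy" (the principal point, pixels), "dist_coeffs" ([k1, k2, p1, p2, k3] as OpenCV has them; the pictures are not rectified), "T" (4x4, takes a point from camera to world coordinates). Camera axes: x right, y down, z forward; pixel columns grow to the right and rows downward; lengths in m; the calibration is good to about 2 mm. A picture is of the moment at which its call begins.
- workorder.hand_in(): hands the job in, once; it reports no verdict.
The state is a dict: "time": time; "qpos": joint angles; "qvel": joint speeds; "joint_efforts": joint torques, N m; "tool_pos": TCP position; "tool_rot": TCP orientation; "contact_force": force on the tool from outside, world axes, zero at the start; "torque": the same for the moment, N m; "opening": finger opening in m.
Only numpy, scipy, OpenCV 4.12 (cv2) and the standard library are available. Lean on these libraries where they do the work, as an engineer would, in place of code of your own. Each camera call takes 0.05 s, during which the arm holds its last target.

## Task

A tissue block is frozen fast in its base mould: on the blue ice pack lies a cassette with the steel mould upside down over its wax. Lay the two together, mould up, between the jaws of the bench clamp with the cassette's sloping end towards the lever, press the lever fully down so that the jaws hold the cassette, then pull the mould straight up off the block and leave the block clamped, seated squarely on the bed. Finally set the empty mould down, without dropping it and open side down, on the bare floor of the steel tray where the other moulds are kept; leave the other block on the ice pack alone.

Things in the scene. Friction and masses are not known exactly. Their poses are not given: they have to be found in the camera images.
- cassette: Green tissue cassette with a wax block on top. 28.4 mm along x, 40 along y, 6 high; origin at centre of the flat underside, z up. Its +y end slopes: top flat from y -20 to +12 mm, then falls at 33 degrees to 1 mm height at y +20. Wax: y -18 to +12 mm, 24 wide, face 11.7 mm above the underside. Loose, 20 g; starts on the ice pack, wax up, hidden in the mould; the sloping end shows.
- mould: Steel mould, upside down over the wax: flange 31 mm along x, 34 along y, 1.5 thick, hollow well 26.5 by 32 mm rising to 7.6 mm, open below. Origin: centre of the flange's underside, z up, axes as the cassette's at the start, 6 mm above its origin and 3 mm towards its -y. Flange overhangs the cassette's long edges by 1.3 mm. 46 g. Grip across x by flange or well.
- mould_top (a point): Centre of the mould's closed top, 7.6 mm above its origin. The mould clings to the wax: pulling it off takes 2 to 5 N for the first 2 to 3 mm, then it is free. Until the cassette is clamped, the mould carries it along when lifted (so the two can be carried by the mould).
- block_clamp: Grey bench clamp, fixed; base plate 72 mm in x, y -44 to +92 mm; origin on the bench below the middle of a clamped cassette, z up. Aluminium bed 24 mm wide, top at z 36 mm. Fixed dark jaw at -y: face y -20, top z 43 mm. A seated cassette's origin is at x 0, y 0, z 36 mm, its y axis along the clamp's. Beside the bed in x there is free room for fingers down to z 16 mm.
- jaw_nose (a point): Tip of the sliding jaw (dark, 27 mm wide, at the clamp's +y side), 41 mm above the bench. Its undercut nose fits over a cassette's sloping end. Lever up: at clamp y +28 to +31 mm. Closing slides it towards -y until it has pushed the cassette along the bed to the fixed jaw and holds it down with about 5 N of spring force.
- clamp_bed (a point): Point on the bed midway between the open jaws (clamp frame x 0, y 4, z 36 mm), where the centre of the cassette's underside should be laid, its y axis along the clamp's; 3 mm off along y is taken up by the jaws, and a small twist too.
- lever_pad (a point): Middle of the black pad (18 x 24 x 9 mm) at the end of the lever, 56 mm from the hinge. Lever up: 43 mm out in the clamp's +y from the hinge and 36 mm above it. Down: 56 mm out, level with the hinge. A straight push down with closed fingers, 45 to 50 mm out from the hinge, meets the pad, then the 14 mm wide, 6 mm thick steel arm.
- lever_hinge (a point): Hinge axis of the lever, parallel to the clamp's x axis, at clamp frame x 0, y 62, z 40 mm. The arm's upper face is 3 mm (the pad's 5 mm) above the hinge axis when the lever is down.
- clamp_lever (a joint): Clamp lever, rad: 0 raised (40 degrees up), 0.70 level, fully down on its stop. A self-locking cam: it stays wherever it is left. Pressing it at the pad takes 4 to 10 N all the way; more at the stop.
- mould_tray: Shallow steel tray, fixed on the bench, 130 mm in x, 100 in y, 18 high, walls 2 mm, floor top at z 2 mm; origin at the centre of its underside. Two other moulds, 12 mm high, stand in its +x half, from x +16 mm on.
- tray_free (a point): Centre of the bare part of the tray's floor (tray frame x -28, y 0, z 2 mm).
- ice_pack: Blue ice pack lying flat, fixed, 68 mm in x, 115 in y, flat top 22 mm above the bench; origin at the centre of its underside. The moulded cassette lies on one half of its length, the other block on the other half.
- other_block: Pink cassette with a bare wax block, 28.4 x 40 x 12 mm, no mould, on the other half of the ice pack; origin at the centre of its underside. To be left alone.

How it is judged:
On the way, in this order (a step that is already met when the one before it is completed fails the run):
1. the cassette lies on the clamp's bed between the open jaws with the mould still over its wax (x of cassette in the frame of block_clamp between -0.007 and 0.007 m and y of cassette in the frame of block_clamp between -0.004 and 0.014 m and z of cassette in the frame of block_clamp between 0.0335 and 0.039 m and angle between cassette's own z axis and vertical below 0.12 rad and z of mould in the frame of cassette between 0.004 and 0.0085 m and value of joint clamp_lever below 0.35 rad), for 0.2 s.
2. the lever is fully down and the cassette seated against the fixed jaw, the mould still on (x of cassette in the frame of block_clamp between -0.006 and 0.006 m and y of cassette in the frame of block_clamp between -0.003 and 0.003 m and z of cassette in the frame of block_clamp between 0.0335 and 0.0385 m and angle between the y axis of cassette and the y axis of block_clamp, either way round below 0.12 rad and angle between cassette's own z axis and vertical below 0.1 rad and z of mould in the frame of cassette between 0.004 and 0.0085 m and value of joint clamp_lever above 0.65 rad), for 0.2 s.
3. the mould is off, more than 15 mm above the block, and the cassette is still seated in the closed clamp (x of cassette in the frame of block_clamp between -0.006 and 0.006 m and y of cassette in the frame of block_clamp between -0.003 and 0.003 m and z of cassette in the frame of block_clamp between 0.0335 and 0.0385 m and angle between the y axis of cassette and the y axis of block_clamp, either way round below 0.12 rad and angle between cassette's own z axis and vertical below 0.1 rad and value of joint clamp_lever above 0.65 rad and z of mould in the frame of cassette above 0.021 m), for 0.1 s.
At the end, for the whole second after the job is handed in: Lever fully down (0.65 rad or more); cassette seated in the clamp (within 6 mm across, 3 mm along, 2.5 mm in height, square to 0.12 rad); mould open side down, flat on the tray's floor (within 3.5 mm, tilt under 0.12 rad); both at rest (x of cassette in the frame of block_clamp between -0.006 and 0.006 m and y of cassette in the frame of block_clamp between -0.003 and 0.003 m and z of cassette in the frame of block_clamp between 0.0335 and 0.0385 m and angle between the y axis of cassette and the y axis of block_clamp, either way round below 0.12 rad and angle between cassette's own z axis and vertical below 0.1 rad and value of joint clamp_lever above 0.65 rad and x of mould in the frame of mould_tray between -0.05 and 0.05 m and y of mould in the frame of mould_tray between -0.036 and 0.036 m and z of mould in the frame of mould_tray below 0.0055 m and angle between mould's own z axis and vertical below 0.12 rad and linear speed of each of mould, cassette below 0.01 m/s); the robot touches nothing.
It fails at once if the mould is dropped (falls free at more than 0.7 m/s) (linear speed of mould above 0.7 m/s and contact force between the fingers and mould below 0.05 N).
It fails at once if the other block on the ice pack is moved by more than 15 mm (distance of other_block from where it was at the start of the episode above 0.015 m).
It also fails if it takes over 58 s, if anything falls off the work surface, if the arm or the gripper's body presses on something with over 40 N, if the wrist force passes 120 N, or if a joint passes its speed limit or range.

## Working session

There is one attempt and no reset: what is moved stays moved. The work goes in short steps, Python scripts to look and compute and a tool call to move; the robot and the scene stay as the last step left them, time stands still between calls to the robot, and variables do not carry over. Pictures are saved under pics/ and viewed, and the job is handed in when it is done.

Besides the shell and the picture viewer there is one more tool, called after "Emit:" as name(argument=value, ...) on one line, values as JSON. send_rows: Moves the arm, as the interface text tells. Its arguments: {"type":"object","properties":{"series":{"type":"array","items":{"type":"array","items":{"type":"number"}}},"newtons":{"type":"number"}},"required":["series"]}

```bash
mkdir -p pics
cat > h.py <<'E'
import numpy as np, cv2
from cell import observe, imaging, workorder, robot
def cam(n,save=None):
    d=imaging.read_camera(n)
    if save: cv2.imwrite('pics/'+save+'.png',d['color'][:,:,::-1])
    return d
def K(d):
    f=384/2/np.tan(np.radians(d['vfov'])/2)
    return np.array([[f,0,d['cx']],[0,f,d['cy']],[0,0,1]])
def ray(d,px):
    px=np.asarray(px,float).reshape(-1,1,2)
    u=cv2.undistortPoints(px,K(d),np.array(d['dist_coeffs'])).reshape(-1,2)
    r=np.c_[u,np.ones(len(u))]@d['T'][:3,:3].T
    return d['T'][:3,3],r
def onz(d,px,z):
    o,r=ray(d,px); return o+r*((z-o[2])/r[:,2])[:,None]
def depthpts(d,px):
    px=np.asarray(px,int).reshape(-1,2)
    u=cv2.undistortPoints(px.astype(float).reshape(-1,1,2),K(d),np.array(d['dist_coeffs'])).reshape(-1,2)
    z=d['range_z'][px[:,1],px[:,0]]
    return np.c_[u*z[:,None],z]@d['T'][:3,:3].T+d['T'][:3,3]
E
python3 - <<'E'
from h import *
s=observe();print(s)
for n in('scene','top','wrist'):
    d=cam(n,n+'0');print(n,d['vfov'],d['cx'],d['cy'],d['dist_coeffs'],d['T'].round(3).tolist())
print(robot.grasp_offset)
E
```

```text
{'time': 0.0, 'qpos': array([-1.32501607e+00,  3.42717770e-01,  1.52501166e+00, -2.99147051e-05,
        1.27540397e+00, -1.46000844e-01]), 'qvel': array([-0.0019198 , -0.00110838, -0.00062897, -0.00163296, -0.00046788,
        0.00043723]), 'joint_efforts': array([-4.90674047e-04, -4.31242311e+01, -2.44218081e+01,  7.19103660e-02,
        5.59554622e-02, -1.23572936e-04]), 'tool_pos': array([ 0.20037477, -0.4848161 ,  0.22604941]), 'tool_rot': array([-3.14006414e+00, -1.95850791e-04,  3.91789683e-01]), 'contact_force': array([ 0.04384296,  0.58805461, -0.17353156]), 'torque': array([ 0.02548681, -0.01583394, -0.0135982 ]), 'opening': 0.09182386427445784}
scene 43.833789873468874 245.5839297744416 191.5106718206742 [-0.09546826  0.          0.          0.          0.        ] [[-0.837, -0.211, 0.505, 0.012], [-0.548, 0.341, -0.764, 0.546], [-0.011, -0.916, -0.401, 0.463], [0.0, 0.0, 0.0, 1.0]]
top 44.989410915855636 253.60940939550315 197.60280570437138 [-0.08950886  0.          0.          0.          0.        ] [[-0.008, -0.995, 0.102, 0.424], [-1.0, 0.008, -0.006, -0.21], [0.006, -0.102, -0.995, 1.166], [0.0, 0.0, 0.0, 1.0]]
wrist 62.3033471725244 256.3057371516602 187.02369236546878 [-0.06224346  0.          0.          0.          0.        ] [[0.382, -0.891, -0.246, 0.267], [-0.924, -0.368, -0.1, -0.457], [-0.002, 0.266, -0.964, 0.383], [0.0, 0.0, 0.0, 1.0]]
-0.0188
```

View pics/scene0.png

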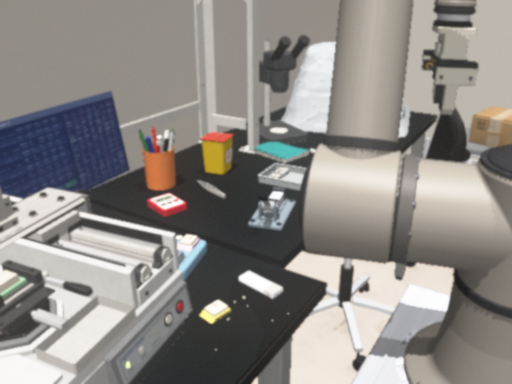

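View pics/top0.png

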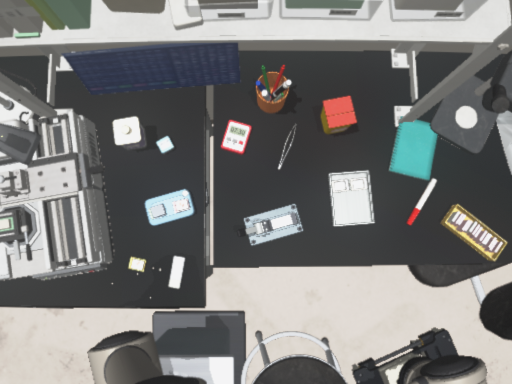

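View pics/wrist0.png

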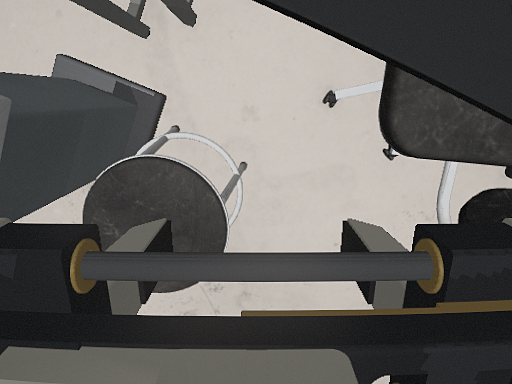

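Top view: ice pack at about (170,207), clamp at (272,225), tray at (351,198). I'll enlarge these.

Run:
```python
from h import *
d=cam('top')
c=d['color'][:,:,::-1]
a=c[180:250,135:215];b=c[190:255,235:315];t=c[160:235,315:385]
np.save('top0.npy',c)
for n,i in(('ice',a),('clamp',b),('tray',t)):
    cv2.imwrite(f'pics/c_{n}.png',cv2.resize(i,None,fx=8,fy=8,interpolation=cv2.INTER_CUBIC)[:600])
for p in [(150,215),(190,200),(170,207),(162,210),(181,206),(272,225),(250,230),(293,222),(351,210),(351,185),(340,185),(225,250),(190,240),(209,150),(209,240)]:
    print(p,depthpts(d,p).round(4))
```

```text
(150, 215) [[0.4993 0.0399 0.0243]]
(190, 200) [[ 0.5361 -0.0589  0.0218]]
(170, 207) [[ 0.519  -0.0093  0.0218]]
(162, 210) [[0.5107 0.0082 0.0342]]
(181, 206) [[ 0.5205 -0.038   0.0311]]
(272, 225) [[ 0.4719 -0.2609  0.0383]]
(250, 230) [[ 0.4594 -0.2074  0.0627]]
(293, 222) [[ 0.4786 -0.3118  0.0423]]
(351, 210) [[ 0.5093 -0.4623  0.0053]]
(351, 185) [[ 0.5721 -0.463   0.011 ]]
(340, 185) [[ 0.5734 -0.4366  0.0026]]
(225, 250) [[ 0.4119 -0.1445  0.0031]]
(190, 240) [[ 0.4374 -0.0563 -0.0021]]
(209, 150) [[ 0.7937 -0.0484 -0.6112]]
(209, 240) [[ 0.4444 -0.0475 -0.6284]]
```

View pics/c_ice.png

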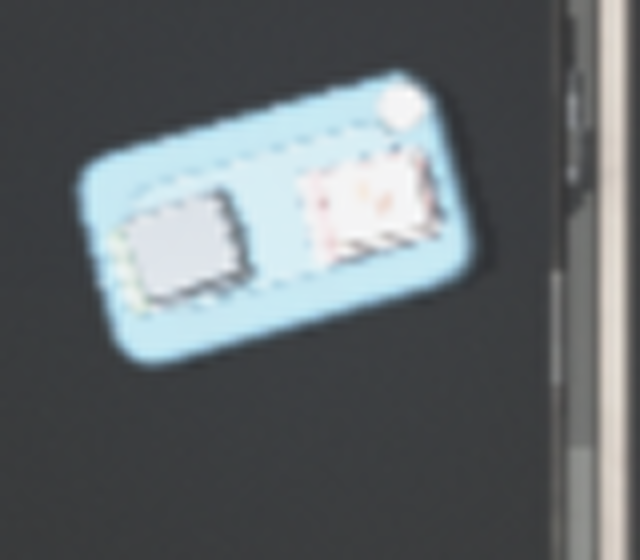

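View pics/c_clamp.png

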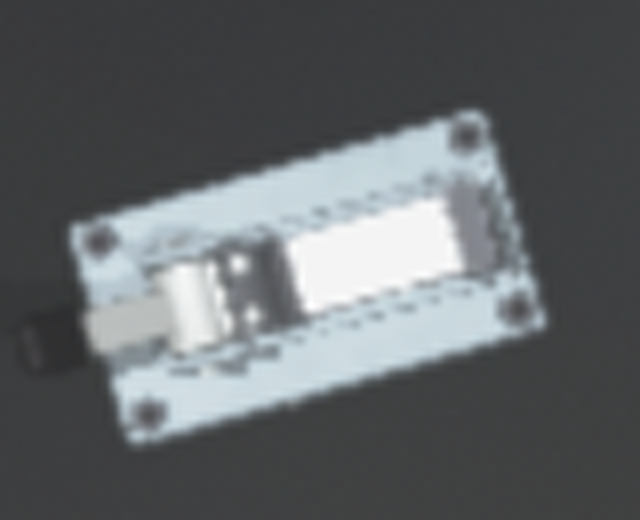

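View pics/c_tray.png

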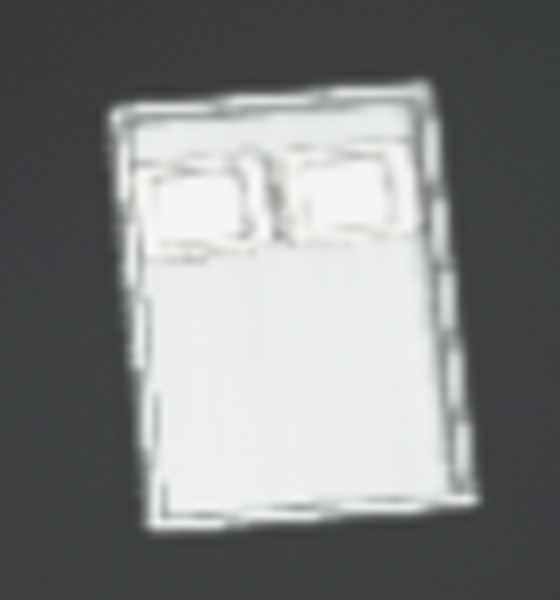

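Emit:
send_rows(series=[[0, 0, 0, 0, 0, -0.12, 0], [0, 0, 0, 0, 0, -0.12, 0], [0, 0, 0, 0, 0, -0.12, 0], [0, 0, 0, 0, 0, -0.12, 0], [0, 0, 0, 0, 0, -0.12, 0]])

```text
time: 0.62
tool_pos: [0.2005, -0.4851, 0.2265]
tool_rot: [-3.141, -0.0, 0.998]
contact_force: [0.4, 0.3, -0.6]
opening: 0.0916
```

Emit:
send_rows(series=[[0, 0, 0, 0, 0, -0.12, 0], [0, 0, 0, 0, 0, -0.12, 0], [0, 0, 0, 0, 0, -0.12, 0], [0, 0, 0, 0, 0, -0.12, 0], [0, 0, 0, 0, 0, -0.12, 0]])

```text
time: 1.03
tool_pos: [0.2005, -0.4851, 0.2265]
tool_rot: [-3.142, -0.0, 1.598]
contact_force: [0.9, 0.4, -0.1]
opening: 0.0916
```

Emit:
send_rows(series=[[0, 0.02, 0, 0, 0, -0.12, 0], [0, 0.02, 0, 0, 0, -0.12, 0], [0.02, 0.04, 0, 0, 0, 0, 0], [0.02, 0.041, 0, 0, 0, 0, 0], [0.02, 0.041, 0, 0, 0, 0, 0]])

```text
time: 1.45
tool_pos: [0.3352, -0.3987, 0.2264]
tool_rot: [-3.142, -0.0, 1.83]
contact_force: [0.4, -0.6, -1.8]
opening: 0.092
```

Emit:
send_rows(series=[[0.02, 0.041, 0, 0, 0, 0, 0], [0.02, 0.041, 0, 0, 0, 0, 0], [0.02, 0.041, 0, 0, 0, 0, 0], [0.02, 0.02, 0, 0, 0, 0, 0], [0, 0, 0, 0, 0, 0, 0]])

```text
time: 1.87
tool_pos: [0.4455, -0.2888, 0.2265]
tool_rot: [3.141, -0.002, 1.837]
contact_force: [-1.4, 0.6, -0.4]
opening: 0.0916
```

Run:
```python
from h import *
d=cam('wrist','w1')
np.savez('w1.npz',**{k:np.asarray(v) for k,v in d.items()})
```

```text
(no output)
```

View pics/w1.png

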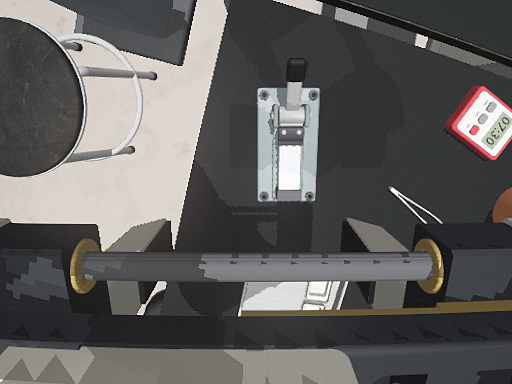

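The wrist view shows the clamp at (258–320, 87–202), with its lever pad at (296,68) and bed at (289,167). I'll zoom in.

Run:
```python
from h import *
d=np.load('w1.npz')
c=d['color'][:,:,::-1][50:215,240:340]
c=cv2.resize(c,None,fx=5,fy=5,interpolation=cv2.INTER_CUBIC)
cv2.imwrite('pics/w1c.png',c[300:]);cv2.imwrite('pics/w1d.png',c[:450])
```

```text
(no output)
```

View pics/w1c.png

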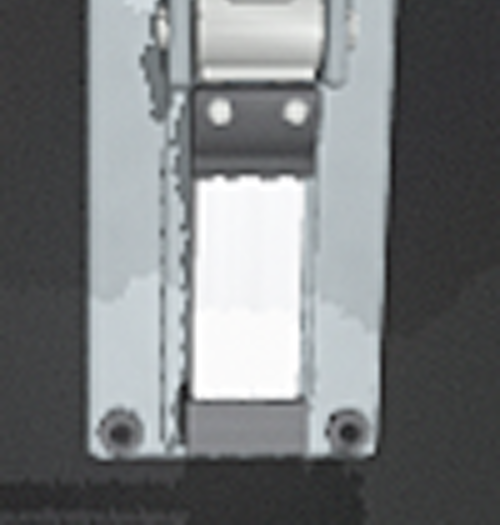

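View pics/w1d.png

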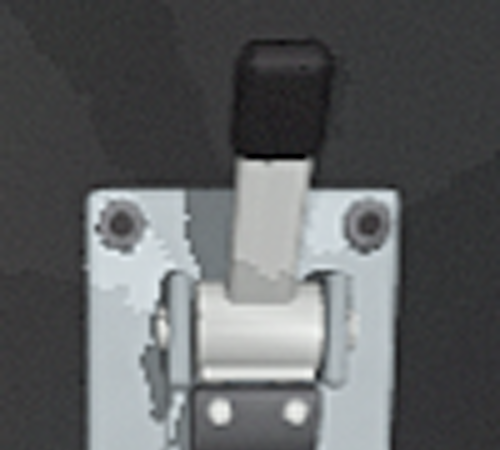

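Run:
```python
from h import *
d=np.load('w1.npz')
C=lambda u,v,r:(240+(u+.5)/5-.5, r+(v+.5)/5-.5)
def p(n,u,v,r,z):
    q=C(u,v,r);x=onz(d,q,z)[0];print(n,np.round(q,1),x.round(4),'depth',depthpts(d,np.round(q).astype(int)).round(4)[0]);return x
bl=p('bedL bot',190,400,110,.036);br=p('bedR bot',302,400,110,.036)
tl=p('bedL top',196,178,110,.036);tr=p('bedR top',306,178,110,.036)
j1=p('jawL',188,403,110,.043);j2=p('jawR',307,403,110,.043)
n=p('noseL',190,172,110,.041);n2=p('noseR',315,170,110,.041)
b=[p('base',*x,.008) for x in((90,455,110),(377,458,110),(398,190,50),(90,188,50))]
p('plate',120,300,110,.008)
p('pad',283,60,50,.081);p('barrel',260,330,50,.045)
ang=lambda a,b:np.degrees(np.arctan2(*(b-a)[:2][::-1]))-90
print(ang(bl,tl),ang(br,tr),ang((j1+j2)/2,(n+n2)/2),ang(b[0],b[3]),ang(b[1],b[2]))
print(ang(j1,j2)+90,ang(b[0],b[1])+90,ang(b[3],b[2])+90)
print('width',np.linalg.norm(bl-br),np.linalg.norm(tl-tr),np.linalg.norm(b[0]-b[1]),np.linalg.norm(b[0]-b[3]),np.linalg.norm(j1-j2), np.linalg.norm((j1+j2-n-n2)[:2]/2))
print(observe()['tool_pos'],observe()['tool_rot'])
```

```text
bedL bot [277.6 189.6] [ 0.4767 -0.3078  0.036 ] depth [ 0.4772 -0.308   0.0368]
bedR bot [300.  189.6] [ 0.5013 -0.3011  0.036 ] depth [ 0.5006 -0.3006  0.0402]
bedL top [278.8 145.2] [ 0.4638 -0.2589  0.036 ] depth [ 0.4635 -0.2581  0.0405]
bedR top [300.8 145.2] [ 0.4872 -0.2525  0.036 ] depth [ 0.4865 -0.2518  0.041 ]
jawL [277.2 190.2] [ 0.4755 -0.3068  0.043 ] depth [ 0.476  -0.3082  0.0372]
jawR [301.  190.2] [ 0.5011 -0.2999  0.043 ] depth [ 0.5019 -0.3005  0.0393]
noseL [277.6 144. ] [ 0.4617 -0.2574  0.041 ] depth [ 0.4622 -0.2574  0.0401]
noseR [302.6 143.6] [ 0.4877 -0.2499  0.041 ] depth [ 0.4933 -0.2527  0.0127]
base [257.6 200.6] [ 0.4607 -0.3351  0.008 ] depth [ 4.620e-01 -3.378e-01  3.000e-04]
base [315.  201.2] [ 0.5299 -0.3171  0.008 ] depth [ 0.5322 -0.3192 -0.0009]
base [319.2  87.6] [ 0.4928 -0.1866  0.008 ] depth [ 0.4944 -0.1863 -0.0012]
base [257.6  87.2] [ 0.4251 -0.2049  0.008 ] depth [ 4.255e-01 -2.042e-01 -4.000e-04]
plate [263.6 169.6] [ 0.4574 -0.2953  0.008 ] depth [ 0.4579 -0.2954  0.0092]
pad [296.2  61.6] [ 0.4532 -0.177   0.081 ] depth [ 0.4528 -0.1779  0.0846]
barrel [291.6 115.6] [ 0.4671 -0.2245  0.045 ] depth [ 0.4671 -0.2247  0.0496]
14.727607078423716 16.26072502420807 15.324936484272385 15.29176048425171 15.831389858948057
15.208190708052683 14.554925128750881 15.101092318113956
width 0.02552872211218872 0.024174087161999234 0.07142707180572166 0.1349661084661968 0.02659320748096064 0.05153572848351598
[ 0.44420242 -0.29100172  0.22650112] [-3.14140857e+00 -6.44400577e-04  1.83635267e+00]
```

Emit:
send_rows(series=[[0.035, 0.02, 0, 0, 0, 0, 0], [0.035, 0.02, 0, 0, 0, 0, 0], [0.035, 0.02, 0, 0, 0, 0, 0], [0.035, 0.02, 0, 0, 0, 0, 0], [0.035, 0.02, 0.01, 0, 0, 0, 0]])

```text
time: 2.33
tool_pos: [0.4952, -0.0984, 0.2182]
tool_rot: [3.139, 0.003, 1.83]
contact_force: [1.2, 0.3, -0.7]
opening: 0.092
```

Emit:
send_rows(series=[[0.035, 0.02, 0.01, 0, 0, 0, 0], [0.02, 0.01, 0.02, 0, 0, 0, 0], [0, 0, 0, 0, 0, 0, 0]])

```text
time: 2.58
tool_pos: [0.5078, -0.0343, 0.1836]
tool_rot: [-3.137, -0.003, 1.835]
contact_force: [-0.9, 0.0, 0.3]
opening: 0.092
```

Run:
```python
from h import *
d=cam('wrist','w2')
np.savez('w2.npz',**{k:np.asarray(v) for k,v in d.items()})
s=observe();print(s['tool_pos'],s['tool_rot'],s['contact_force'])
```

```text
[ 0.50816347 -0.03646542  0.18499209] [-3.13797092e+00 -1.52871290e-03  1.83441054e+00] [-0.66369009 -1.31234998  1.16983673]
```

View pics/w2.png

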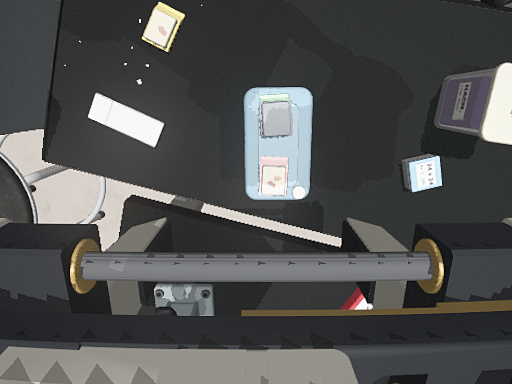

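The mould is at about (276,120) with its green sloping end at the top (274,98). The pink block sits at (273,178).

Run:
```python
from h import *
d=np.load('w2.npz')
c=d['color'][:,:,::-1][80:145,235:320]
cv2.imwrite('pics/w2c.png',cv2.resize(c,None,fx=9,fy=9,interpolation=cv2.INTER_CUBIC))
```

```text
(no output)
```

View pics/w2c.png

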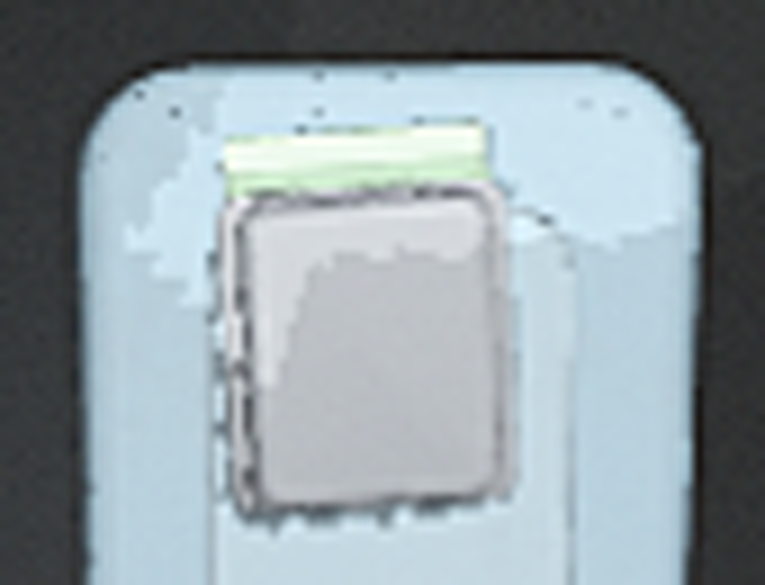

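Run:
```python
from h import *
d=np.load('w2.npz')
def p(n,u,v,z):
    q=(235+(u+.5)/9-.5,80+(v+.5)/9-.5);x=onz(d,q,z)[0];print(n,x.round(4),depthpts(d,np.round(q).astype(int)).round(4)[0]);return x
t=[p('top',*x,.0356) for x in((248,206),(490,192),(495,493),(258,505))]
f=[p('fl',*x,.0295) for x in((222,200),(503,183),(511,495),(234,515))]
g=[p('green',*x,.023) for x in((222,143),(487,124))]
for u,v in((370,300),(370,450),(300,450),(450,300)):p('top?',u,v,.0356)
p('ice',330,100,.022)
def A(a,b):return np.degrees(np.arctan2(b[1]-a[1],b[0]-a[0]))
for q in(t,f):
    print(A(q[0],q[1]),A(q[3],q[2]),A(q[3],q[0])-90,A(q[2],q[1])-90,np.mean(q,0),[np.linalg.norm(q[i]-q[(i+1)%4]).round(4) for i in range(4)])
print(A(*g),np.linalg.norm(g[0]-g[1]),np.mean(g,0))
```

```text
top [0.4948 0.0347 0.0356] [0.4947 0.0351 0.028 ]
top [0.5186 0.0427 0.0356] [0.5193 0.0428 0.0288]
top [0.5279 0.0131 0.0356] [0.5291 0.013  0.0291]
top [0.504  0.0052 0.0356] [0.5042 0.0041 0.0281]
fl [0.4921 0.0346 0.0295] [0.492  0.0344 0.021 ]
fl [0.5202 0.0441 0.0295] [0.5206 0.0441 0.0212]
fl [0.5304 0.0129 0.0295] [0.5312 0.0118 0.0218]
fl [0.5021 0.0029 0.0295] [0.5029 0.0019 0.0209]
green [0.4906 0.0404 0.023 ] [0.4902 0.0408 0.0206]
green [0.5175 0.0497 0.023 ] [0.5179 0.0503 0.0204]
top? [0.5096 0.0289 0.0356] [0.51   0.0288 0.0349]
top? [0.5139 0.0139 0.0356] [0.5145 0.0135 0.0338]
top? [0.5068 0.012  0.0356] [0.507  0.0116 0.0351]
top? [0.5177 0.0311 0.0356] [0.5182 0.0311 0.0344]
ice [0.5006 0.0477 0.022 ] [0.5005 0.0474 0.021 ]
18.457242476691295 18.100083741190385 17.329404758433995 17.479901407151715 [0.51135125 0.02393681 0.0356    ] [np.float64(0.0251), np.float64(0.0311), np.float64(0.0252), np.float64(0.0309)]
18.599168077688667 19.32721717317207 17.481316463874066 18.072936191204462 [0.51120702 0.02363187 0.0295    ] [np.float64(0.0297), np.float64(0.0328), np.float64(0.0301), np.float64(0.0332)]
19.205141961020168 0.02848780760812505 [0.50400379 0.04505887 0.023     ]
```

Emit:
send_rows(series=[[0.028, 0.011, 0.02, 0, 0, -0.055, 0], [0.028, 0.011, 0.03, 0, 0, 0, 0.3], [0, 0, 0.03, 0, 0, 0, 0.3], [0, 0, 0.02, 0, 0, 0, 0.3], [0, 0, 0, 0, 0, 0, 0.3]], newtons=30)

```text
time: 3.05
tool_pos: [0.5121, 0.0205, 0.0841]
tool_rot: [-3.135, -0.002, 1.886]
contact_force: [-0.6, 0.5, -0.5]
opening: 0.0694
```

```bash
cat >> h.py <<'E'
def go(x,y,z,yaw):
    s=observe();p=s['tool_pos'];f=s['tool_rot'][2]
    D=np.array([x,y])-p[:2];c,sn=np.cos(f),np.sin(f)
    print('t',round(s['time'],2),'pos',p.round(4),'rot',s['tool_rot'].round(4),'open',round(s['opening'],4),'F',s['contact_force'].round(1))
    print('need tool dx %.4f dy %.4f dz %.4f turn z %.4f'%(c*D[0]+sn*D[1],sn*D[0]-c*D[1],p[2]-z,-(yaw-f)))
E
python3 - <<'E'
from h import *
go(.5113,.0238,.0305,1.889)
go(.5113,.0238,.0305,1.889)
d=cam('wrist','w3')
E
```

```text
t 3.05 pos [0.5121 0.0205 0.0841] rot [-3.1352e+00 -2.1000e-03  1.8859e+00] open 0.0694 F [-0.6  0.5 -0.5]
need tool dx 0.0034 dy 0.0002 dz 0.0536 turn z -0.0031
t 3.05 pos [0.5121 0.0205 0.0841] rot [-3.1352e+00 -2.1000e-03  1.8859e+00] open 0.0694 F [-0.6  0.5 -0.5]
need tool dx 0.0034 dy 0.0002 dz 0.0536 turn z -0.0031
```

View pics/w3.png

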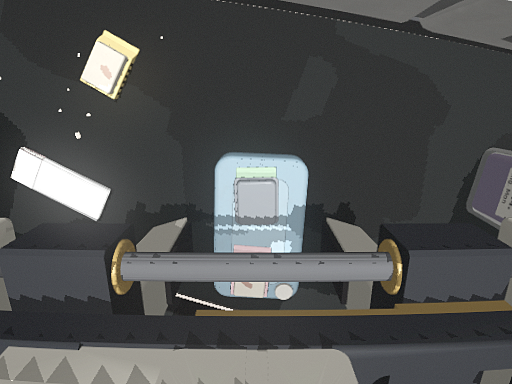

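Emit:
send_rows(series=[[0.003, 0, 0.015, 0, 0, 0, 0.3], [0, 0, 0.015, 0, 0, 0, 0.3], [0, 0, 0.014, 0, 0, 0, 0.3], [0, 0, 0.005, 0, 0, 0, 0.3], [0, 0, 0, 0, 0, 0, 0.3]])

```text
time: 3.52
tool_pos: [0.5139, 0.0234, 0.0389]
tool_rot: [3.141, 0.0, 1.885]
contact_force: [-0.4, 0.4, -0.3]
opening: 0.0645
```

Run:
```python
from h import *
go(.5113,.0238,.0305,1.889)
d=cam('wrist','w4')
go(.5113,.0238,.0305,1.889)
```

```text
t 3.52 pos [0.5139 0.0234 0.0389] rot [3.1412e+00 5.0000e-04 1.8854e+00] open 0.0645 F [-0.4  0.4 -0.3]
need tool dx 0.0012 dy -0.0024 dz 0.0084 turn z -0.0036
t 3.57 pos [0.5143 0.0236 0.0394] rot [3.1403e+00 8.0000e-04 1.8856e+00] open 0.0644 F [ 0.9  0.  -0.4]
need tool dx 0.0011 dy -0.0028 dz 0.0089 turn z -0.0034
```

View pics/w4.png

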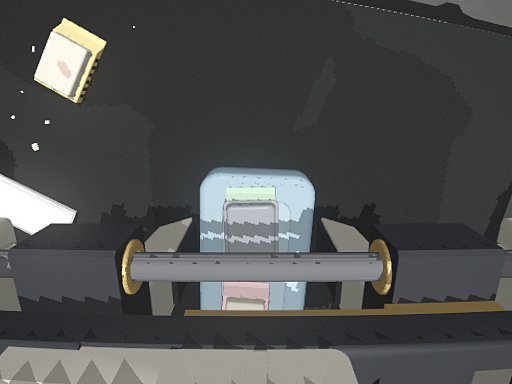

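Run:
```python
from h import *
for i in range(4):
    cam('wrist');go(.5113,.0238,.0305,1.889)
print(observe()['qvel'])
```

```text
t 3.62 pos [0.5145 0.0238 0.0397] rot [3.1395e+00 1.1000e-03 1.8858e+00] open 0.064 F [ 0.7 -0.2 -0.8]
need tool dx 0.0010 dy -0.0031 dz 0.0092 turn z -0.0032
t 3.67 pos [0.5145 0.024  0.0397] rot [3.1394e+00 1.1000e-03 1.8861e+00] open 0.0643 F [1.3 0.3 0. ]
need tool dx 0.0008 dy -0.0031 dz 0.0092 turn z -0.0029
t 3.72 pos [0.5144 0.0241 0.0397] rot [3.1393e+00 1.1000e-03 1.8863e+00] open 0.0644 F [-0.9 -0.4  0.2]
need tool dx 0.0006 dy -0.0031 dz 0.0092 turn z -0.0027
t 3.77 pos [0.5143 0.0243 0.0395] rot [3.1396e+00 1.0000e-03 1.8865e+00] open 0.0645 F [-0.  -0.5 -0.6]
need tool dx 0.0005 dy -0.0030 dz 0.0090 turn z -0.0025
[ 0.00364946  0.00443293  0.00760483  0.00052414 -0.0045424   0.00112652]
```

Emit:
send_rows(series=[[0, -0.003, 0.004, 0, 0, 0, 0.3], [0, 0, 0.004, 0, 0, 0, 0.3], [0, 0, 0, 0, 0, 0, 0.3], [0, 0, 0, 0, 0, 0, 0.3]])

```text
time: 4.1
tool_pos: [0.5103, 0.0237, 0.03]
tool_rot: [-3.141, -0.0, 1.887]
contact_force: [-0.1, -0.6, 1.1]
opening: 0.0641
```

Run:
```python
from h import *
for i in range(2):
    cam('wrist');go(.5113,.0238,.0305,1.889)
```

```text
t 4.15 pos [0.5105 0.0237 0.0301] rot [-3.1413 -0.      1.8869] open 0.0647 F [ 0.5  0.6 -0.2]
need tool dx -0.0002 dy 0.0008 dz -0.0004 turn z -0.0021
t 4.2 pos [0.5106 0.0237 0.0302] rot [-3.1415e+00  1.0000e-04  1.8869e+00] open 0.0645 F [ 1.1 -0.7 -0.2]
need tool dx -0.0001 dy 0.0007 dz -0.0003 turn z -0.0021
```

Emit:
send_rows(series=[[0, 0.0005, -0.0005, 0, 0, 0, 0.6], [0, 0, 0, 0, 0, 0, 0.7], [0, 0, 0, 0, 0, 0, 1], [0, 0, 0, 0, 0, 0, 1], [0, 0, 0, 0, 0, 0, 1]], newtons=30)

```text
time: 4.62
tool_pos: [0.5111, 0.0238, 0.0308]
tool_rot: [3.142, 0.0, 1.887]
contact_force: [0.7, -0.3, -0.5]
opening: 0.0354
```

Emit:
send_rows(series=[[0, 0, 0, 0, 0, 0, 1], [0, 0, 0, 0, 0, 0, 1], [0, 0, 0, 0, 0, 0, 1]])

```text
time: 4.87
tool_pos: [0.511, 0.0238, 0.0308]
tool_rot: [-3.142, 0.0, 1.887]
contact_force: [-0.8, 0.4, -0.3]
opening: 0.0269
```

Run:
```python
from h import *
cam('wrist','w5');go(.5113,.0238,.0305,1.889)
```

```text
t 4.92 pos [0.511  0.0238 0.0308] rot [3.1416e+00 1.0000e-04 1.8868e+00] open 0.0266 F [ 0.3 -1.3  0.1]
need tool dx -0.0001 dy 0.0002 dz 0.0003 turn z -0.0022
```

View pics/w5.png

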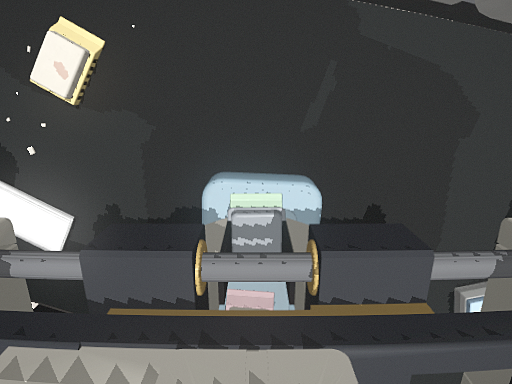

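Emit:
send_rows(series=[[0, 0, -0.01, 0, 0, 0, 1], [0, 0, -0.03, 0, 0, 0, 1], [0, 0, -0.03, 0, 0, 0, 1], [0, 0, -0.02, 0, 0, 0, 1], [0, 0, -0.01, 0, 0, 0.049, 1]])

```text
time: 5.33
tool_pos: [0.5124, 0.0238, 0.1344]
tool_rot: [3.137, 0.002, 1.838]
contact_force: [0.1, 0.4, -0.7]
opening: 0.0264
```

Emit:
send_rows(series=[[-0.02, -0.007, 0, 0, 0, 0, 1], [-0.03, -0.011, 0, 0, 0, 0, 1], [-0.03, -0.011, 0, 0, 0, 0, 1], [-0.03, -0.011, 0, 0, 0, 0, 1], [-0.03, -0.011, 0, 0, 0, 0, 1]])

```text
time: 5.75
tool_pos: [0.4985, -0.1259, 0.1316]
tool_rot: [3.141, 0.0, 1.838]
contact_force: [0.8, 0.0, -0.6]
opening: 0.0266
```

Emit:
send_rows(series=[[-0.03, -0.011, 0, 0, 0, 0, 1], [-0.03, -0.011, 0, 0, 0, 0, 1], [-0.03, -0.011, 0, 0, 0, 0, 1], [-0.03, -0.011, 0, 0, 0, 0, 1], [-0.02, -0.01, 0, 0, 0, 0, 1]])

```text
time: 6.17
tool_pos: [0.4834, -0.2768, 0.1316]
tool_rot: [3.141, 0.002, 1.837]
contact_force: [0.0, -0.4, -1.3]
opening: 0.0267
```

Emit:
send_rows(series=[[-0.0086, -0.003, 0, 0, 0, 0, 1], [0, 0, 0, 0, 0, 0, 1], [0, 0, 0, 0, 0, 0, 1], [0, 0, 0, 0, 0, 0, 1]])

```text
time: 6.5
tool_pos: [0.4831, -0.2816, 0.1309]
tool_rot: [-3.141, -0.001, 1.839]
contact_force: [-0.1, -0.2, -0.5]
opening: 0.0262
```

Run:
```python
from h import *
d=cam('wrist','w6');go(.4829,-.2831,.044,1.838)
np.savez('w6.npz',**{k:np.asarray(v) for k,v in d.items()})
d=cam('scene','s6');go(.4829,-.2831,.044,1.838)
c=d['color'][150:270,200:360,::-1];cv2.imwrite('pics/s6c.png',cv2.resize(c,None,fx=5,fy=5,interpolation=cv2.INTER_CUBIC))
```

```text
t 6.55 pos [ 0.4832 -0.2815  0.1309] rot [-3.1416e+00 -5.0000e-04  1.8392e+00] open 0.0266 F [ 0.4  0.2 -1.3]
need tool dx -0.0015 dy -0.0008 dz 0.0869 turn z 0.0012
t 6.6 pos [ 0.4833 -0.2815  0.131 ] rot [-3.1416e+00 -3.0000e-04  1.8395e+00] open 0.0265 F [-0.4 -0.4 -1.3]
need tool dx -0.0014 dy -0.0008 dz 0.0870 turn z 0.0015
```

View pics/w6.png

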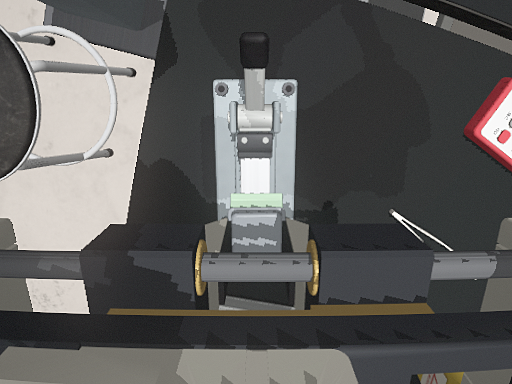

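View pics/s6c.png

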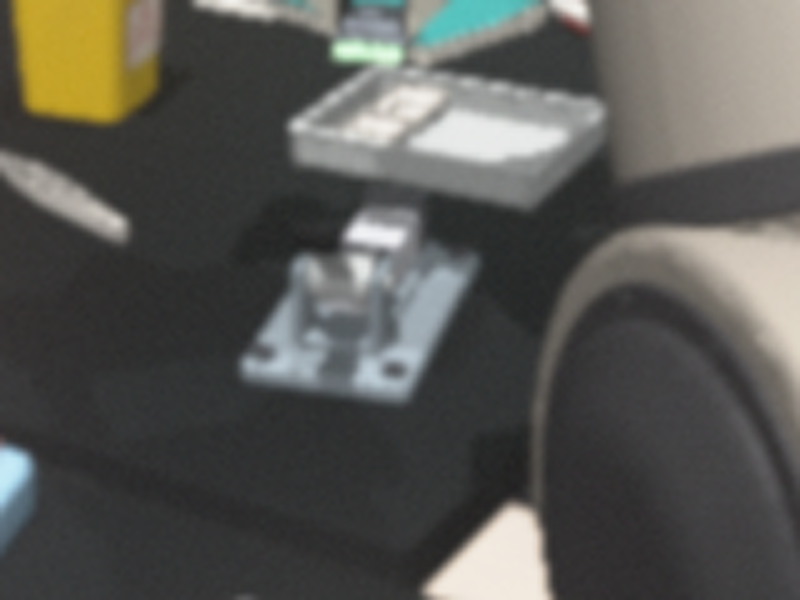

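Run:
```python
from h import *
d=np.load('w6.npz')
c=d['color'][:,:,::-1][125:235,205:310]
cv2.imwrite('pics/w6c.png',cv2.resize(c,None,fx=5,fy=5,interpolation=cv2.INTER_CUBIC))
```

```text
(no output)
```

View pics/w6c.png

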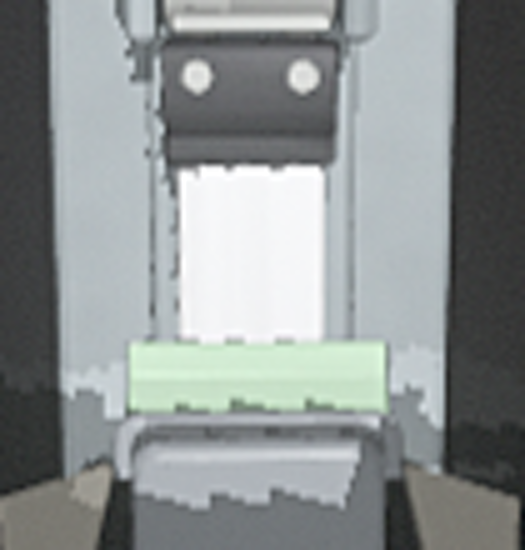

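Run:
```python
from h import *
d=np.load('w6.npz')
O=np.array([.4832,-.2841]);th=.267;R=np.array([[np.cos(th),np.sin(th)],[-np.sin(th),np.cos(th)]])
def p(n,u,v,z):
    q=(205+(u+.5)/5-.5,125+(v+.5)/5-.5);x=onz(d,q,z)[0];print(n,x.round(4),'clampframe',(R@(x[:2]-O)).round(4),depthpts(d,np.round(q).astype(int)).round(4)[0])
zt=.131-.002
p('tipL',128,343,zt-.0076+.001-.0005);p('tipR',388,342,zt-.0076+.001-.0005)
p('tipmid',258,350,zt-.0065);p('tipmid',200,360,zt-.0065)
p('bedL',179,335,.036);p('bedR',326,335,.036);p('bedL',178,168,.036);p('bedR',324,168,.036)
p('noseL',168,162,.041);p('noseR',335,160,.041)
print(R@(np.array([.4833,-.2815])-O))
```

```text
tipL [ 0.4641 -0.2633  0.1219] clampframe [-0.013   0.0251] [ 0.4633 -0.298   0.009 ]
tipR [ 0.4914 -0.2557  0.1219] clampframe [0.0154 0.0252] [ 0.5094 -0.2856  0.0081]
tipmid [ 0.4779 -0.2602  0.1225] clampframe [0.0012 0.0245] [ 0.4778 -0.2604  0.1226]
tipmid [ 0.4721 -0.2629  0.1225] clampframe [-0.0051  0.0233] [ 0.4724 -0.2633  0.1219]
bedL [ 0.4715 -0.2862  0.036 ] clampframe [-0.0119  0.0011] [ 0.4718 -0.293   0.0144]
bedR [ 0.4949 -0.2798  0.036 ] clampframe [0.0124 0.0011] [ 0.4978 -0.286   0.0139]
bedL [ 0.4643 -0.2592  0.036 ] clampframe [-0.0117  0.029 ] [ 0.4641 -0.2582  0.0409]
bedR [ 0.4869 -0.253   0.036 ] clampframe [0.0118 0.029 ] [ 0.4861 -0.2521  0.0412]
noseL [ 0.4625 -0.2578  0.041 ] clampframe [-0.013   0.0308] [ 0.4624 -0.2578  0.0414]
noseR [ 0.4878 -0.2505  0.041 ] clampframe [0.0133 0.0312] [ 0.4908 -0.255   0.0138]
[0.00078244 0.00248149]
```

Emit:
send_rows(series=[[-0.001, -0.001, 0.015, 0, 0, 0, 1], [0, 0, 0.02, 0, 0, 0, 1], [0, 0, 0.02, 0, 0, 0, 1], [0, 0, 0.015, 0, 0, 0, 1], [0, 0, 0.005, 0, 0, 0, 1]])

```text
time: 7.02
tool_pos: [0.4815, -0.2823, 0.0537]
tool_rot: [-3.139, -0.003, 1.839]
contact_force: [0.4, -0.1, -0.9]
opening: 0.0266
```

Emit:
send_rows(series=[[0, 0, 0, 0, 0, 0, 1], [0, 0, 0, 0, 0, 0, 1], [0, 0, 0, 0, 0, 0, 1], [0, 0, 0, 0, 0, 0, 1]])

```text
time: 7.35
tool_pos: [0.483, -0.2846, 0.057]
tool_rot: [3.14, 0.002, 1.838]
contact_force: [-0.1, -0.3, -0.0]
opening: 0.0267
```

Run:
```python
from h import *
d=cam('wrist','w7');go(.4821,-.2822,.0448,1.838)
np.savez('w7.npz',**{k:np.asarray(v) for k,v in d.items()})
c=d['color'][:,:,::-1][125:235,205:310]
cv2.imwrite('pics/w7c.png',cv2.resize(c,None,fx=5,fy=5,interpolation=cv2.INTER_CUBIC))
```

```text
t 7.4 pos [ 0.4829 -0.2846  0.0569] rot [3.1404e+00 1.6000e-03 1.8379e+00] open 0.0268 F [ 0.3  1.  -0.2]
need tool dx 0.0025 dy -0.0001 dz 0.0121 turn z -0.0001
```

View pics/w7c.png

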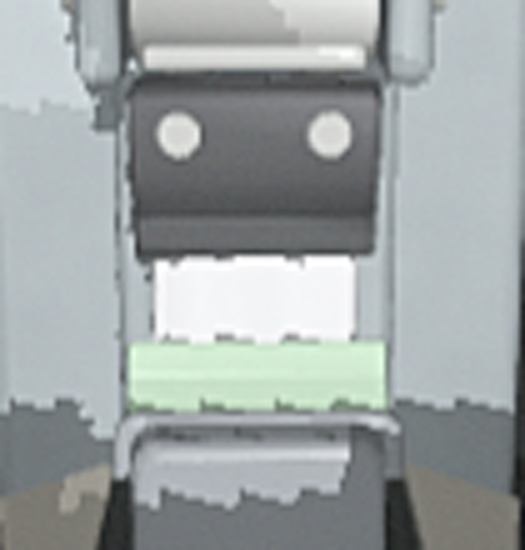

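Emit:
send_rows(series=[[0.002, 0, 0.003, 0, 0, 0, 1], [0, 0, 0.003, 0, 0, 0, 1], [0, 0, 0.003, 0, 0, 0, 1], [0, 0, 0, 0, 0, 0, 1], [0, 0, 0, 0, 0, 0, 1]])

```text
time: 7.82
tool_pos: [0.4816, -0.2822, 0.0465]
tool_rot: [-3.141, -0.0, 1.838]
contact_force: [0.1, 0.7, -0.7]
opening: 0.0264
```

Run:
```python
from h import *
cam('wrist');go(.4821,-.2822,.0448,1.838);cam('wrist');go(.4821,-.2822,.0448,1.838)
```

```text
t 7.87 pos [ 0.4817 -0.2823  0.0467] rot [-3.1414e+00 -1.0000e-04  1.8377e+00] open 0.0265 F [ 0.7  0.7 -0.7]
need tool dx 0.0000 dy 0.0004 dz 0.0019 turn z -0.0003
t 7.92 pos [ 0.4818 -0.2824  0.0468] rot [-3.1416e+00  1.0000e-04  1.8377e+00] open 0.0264 F [-0.1  0.4 -0.8]
need tool dx 0.0001 dy 0.0003 dz 0.0020 turn z -0.0003
```

Emit:
send_rows(series=[[0, 0, 0.001, 0, 0, 0, 1], [0, 0, 0.001, 0, 0, 0, 1], [0, 0, 0, 0, 0, 0, 1], [0, 0, 0, 0, 0, 0, 1]])

```text
time: 8.25
tool_pos: [0.4818, -0.2823, 0.0448]
tool_rot: [3.142, 0.0, 1.838]
contact_force: [-0.0, -1.1, -0.7]
opening: 0.0269
```

Run:
```python
from h import *
d=cam('wrist');go(.4821,-.2822,.0448,1.838)
np.savez('w7.npz',**{k:np.asarray(v) for k,v in d.items()})
c=d['color'][:,:,::-1][115:235,205:310]
cv2.imwrite('pics/w8c.png',cv2.resize(c,None,fx=5,fy=5,interpolation=cv2.INTER_CUBIC))
```

```text
t 8.3 pos [ 0.4818 -0.2824  0.0448] rot [3.1416e+00 1.0000e-04 1.8378e+00] open 0.0267 F [ 0.3  0.2 -0.8]
need tool dx 0.0001 dy 0.0003 dz 0.0000 turn z -0.0002
```

View pics/w8c.png

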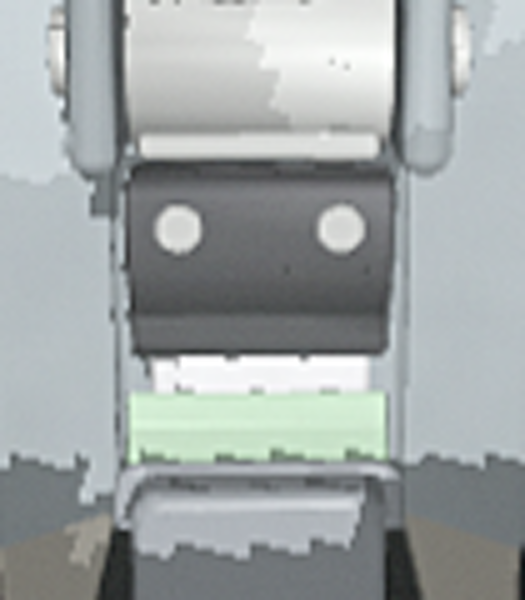

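Emit:
send_rows(series=[[0, 0, 0.0005, 0, 0, 0, 1], [0, 0, 0, 0, 0, 0, 1], [0, 0, 0, 0, 0, 0, 1]])

```text
time: 8.55
tool_pos: [0.4818, -0.2824, 0.0447]
tool_rot: [3.141, 0.0, 1.838]
contact_force: [-2.2, 0.6, 4.7]
opening: 0.0262
```

Emit:
send_rows(series=[[0, 0, 0.0005, 0, 0, 0, 1], [0, 0, 0, 0, 0, 0, 1], [0, 0, 0, 0, 0, 0, 1]])

```text
time: 8.8
tool_pos: [0.4819, -0.2824, 0.0447]
tool_rot: [3.141, 0.001, 1.838]
contact_force: [-2.7, 1.5, 8.0]
opening: 0.0268
```

Emit:
send_rows(series=[[0, 0, 0.0005, 0, 0, 0, 1], [0, 0, 0, 0, 0, 0, 1], [0, 0, 0, 0, 0, 0, 1]])

```text
time: 9.05
tool_pos: [0.4818, -0.2824, 0.0446]
tool_rot: [3.141, 0.001, 1.838]
contact_force: [-3.4, 2.5, 12.5]
opening: 0.0263
```

Emit:
send_rows(series=[[0, 0, -0.001, 0, 0, 0, 1], [0, 0, 0, 0, 0, 0, 0.5], [0, 0, 0, 0, 0, 0, 0.45], [0, 0, 0, 0, 0, 0, 0.45], [0, 0, 0, 0, 0, 0, 0.45]])

```text
time: 9.47
tool_pos: [0.4817, -0.2823, 0.044]
tool_rot: [-3.141, -0.0, 1.838]
contact_force: [0.0, 0.3, 0.1]
opening: 0.0476
```

Run:
```python
from h import *
d=cam('wrist');go(.4821,-.2822,.0448,1.838)
np.savez('w9.npz',**{k:np.asarray(v) for k,v in d.items()})
c=d['color'][:,:,::-1][115:235,205:310]
cv2.imwrite('pics/w9c.png',cv2.resize(c,None,fx=5,fy=5,interpolation=cv2.INTER_CUBIC))
```

```text
t 9.52 pos [ 0.4817 -0.2823  0.0441] rot [-3.1414e+00 -2.0000e-04  1.8378e+00] open 0.0492 F [-0.3 -0.1 -0.2]
need tool dx -0.0000 dy 0.0004 dz -0.0007 turn z -0.0002
```

View pics/w9c.png

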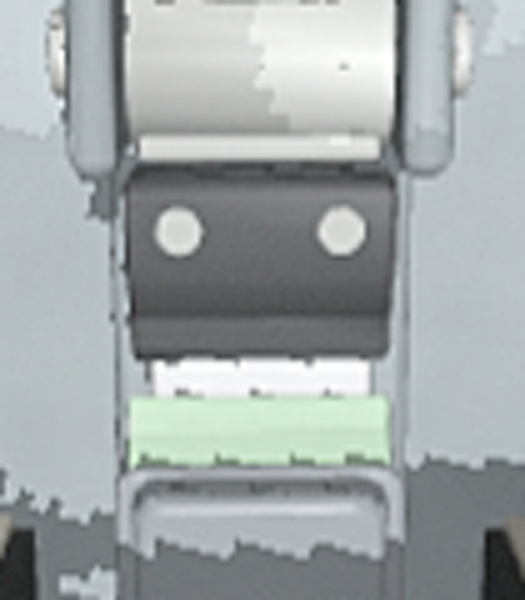

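Emit:
send_rows(series=[[0, 0, -0.015, 0, 0, 0, 0.45], [0, 0, -0.025, 0, 0, 0, 0.45], [0, 0, -0.025, 0, 0, 0, 0.7], [0.005, 0, -0.015, 0, 0, 0, 1], [0.022, 0.001, 0, 0, 0, 0, 1]])

```text
time: 9.93
tool_pos: [0.478, -0.2594, 0.1278]
tool_rot: [3.137, 0.007, 1.836]
contact_force: [0.3, -0.7, 0.4]
opening: 0.0352
```

Emit:
send_rows(series=[[0.025, 0, 0, 0, 0, 0, 1], [0.025, 0, 0, 0, 0, 0, 1], [0.02, 0, 0, 0, 0, 0, 1], [0.01, 0, 0, 0, 0, 0, 1], [0, 0, 0, 0, 0, 0, 1]])

```text
time: 10.35
tool_pos: [0.454, -0.1772, 0.1243]
tool_rot: [-3.141, -0.001, 1.84]
contact_force: [0.6, -0.2, 0.7]
opening: 0.0025
```

Emit:
send_rows(series=[[0, 0, 0.01, 0, 0, 0, 1], [0, 0, 0, 0, 0, 0, 1], [0, 0, 0, 0, 0, 0, 1]])

```text
time: 10.6
tool_pos: [0.4547, -0.1797, 0.114]
tool_rot: [-3.141, -0.0, 1.837]
contact_force: [0.5, -0.2, -0.2]
opening: -0.0001
```

Run:
```python
from h import *
d=cam('wrist','w10');go(.4544,-.1790,.1,1.838)
```

```text
t 10.65 pos [ 0.4548 -0.1797  0.1143] rot [-3.1415e+00  2.0000e-04  1.8372e+00] open 0.0005 F [-0.7  0.1 -0.3]
need tool dx 0.0008 dy -0.0002 dz 0.0143 turn z -0.0008
```

View pics/w10.png

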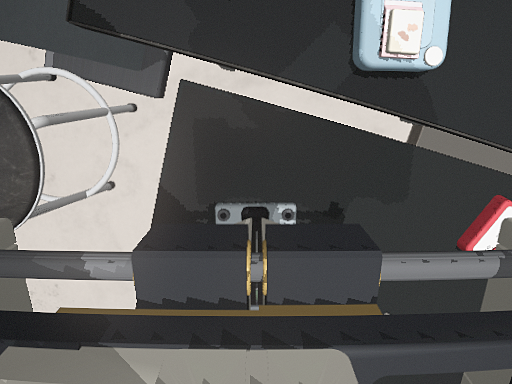

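Emit:
send_rows(series=[[0, 0, 0.01, 0, 0, 0, 1], [0, 0, 0.01, 0, 0, 0, 1], [0, 0, 0.005, 0, 0, 0, 1], [0, 0, 0.005, 0, 0, 0, 1], [0, 0, 0.005, 0, 0, 0, 1]])

```text
time: 11.07
tool_pos: [0.4544, -0.1784, 0.0797]
tool_rot: [3.142, -0.001, 1.837]
contact_force: [-2.0, 4.7, 6.4]
opening: 0.0004
```

Emit:
send_rows(series=[[0, 0, 0.005, 0, 0, 0, 1], [0, 0, 0.005, 0, 0, 0, 1], [0, 0, 0.005, 0, 0, 0, 1], [0, 0, 0.005, 0, 0, 0, 1], [0, 0, 0.005, 0, 0, 0, 1]])

```text
time: 11.48
tool_pos: [0.4547, -0.179, 0.0541]
tool_rot: [3.141, 0.0, 1.838]
contact_force: [-0.3, 2.8, 3.2]
opening: 0.0004
```

Emit:
send_rows(series=[[0, 0, 0.002, 0, 0, 0, 1], [0, 0, 0.002, 0, 0, 0, 1], [0, 0, 0, 0, 0, 0, 1], [0, 0, 0, 0, 0, 0, 1]])

```text
time: 11.82
tool_pos: [0.4544, -0.179, 0.0501]
tool_rot: [-3.141, 0.0, 1.838]
contact_force: [-0.1, -0.0, -0.8]
opening: 0.0006
```

Emit:
send_rows(series=[[0, 0, 0.002, 0, 0, 0, 1], [0, 0, 0.002, 0, 0, 0, 1], [0, 0, 0, 0, 0, 0, 1], [0, 0, 0, 0, 0, 0, 1]])

```text
time: 12.15
tool_pos: [0.4544, -0.1789, 0.0462]
tool_rot: [-3.141, 0.0, 1.838]
contact_force: [-0.7, 0.5, 1.5]
opening: 0.0005
```

Emit:
send_rows(series=[[0, 0, 0.001, 0, 0, 0, 1], [0, 0, 0.001, 0, 0, 0, 1], [0, 0, 0, 0, 0, 0, 1]])

```text
time: 12.4
tool_pos: [0.4545, -0.1788, 0.0449]
tool_rot: [3.141, 0.0, 1.838]
contact_force: [-3.3, 2.9, 10.3]
opening: 0.0006
```

Run:
```python
from h import *
d=cam('scene','s11');go(.4544,-.1790,.1,1.838)
c=d['color'][150:270,200:360,::-1];cv2.imwrite('pics/s11c.png',cv2.resize(c,None,fx=5,fy=5,interpolation=cv2.INTER_CUBIC))
```

```text
t 12.45 pos [ 0.4545 -0.1789  0.0449] rot [3.1415e+00 3.0000e-04 1.8379e+00] open 0.0008 F [-2.   3.5  9.4]
need tool dx -0.0001 dy -0.0001 dz -0.0551 turn z -0.0001
```

View pics/s11c.png

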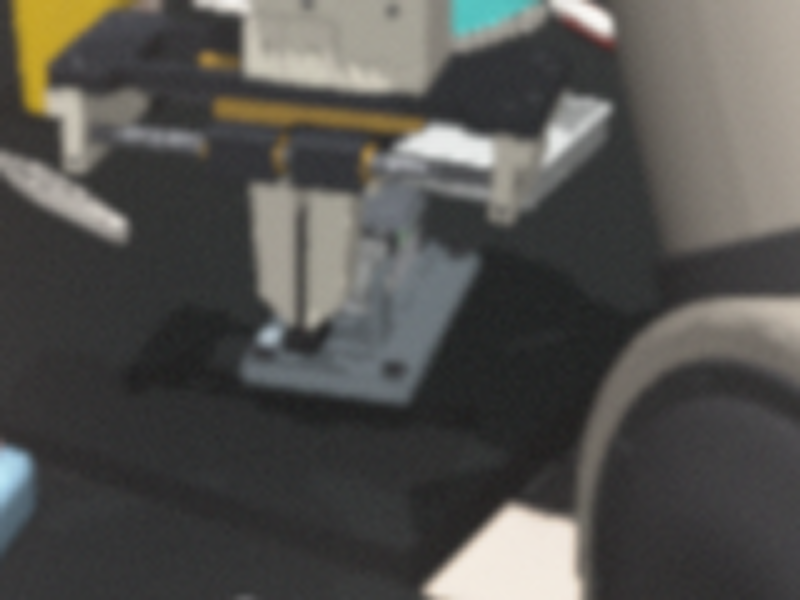

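Emit:
send_rows(series=[[0, 0, 0.001, 0, 0, 0, 1], [0, 0, 0.0005, 0, 0, 0, 1], [0, 0, 0, 0, 0, 0, 1]])

```text
time: 12.7
tool_pos: [0.4546, -0.1789, 0.0445]
tool_rot: [3.141, 0.001, 1.838]
contact_force: [-6.2, 3.6, 21.0]
opening: 0.0
```

Emit:
send_rows(series=[[0, 0, -0.01, 0, 0, 0, 1], [0, 0, -0.025, 0, 0, 0, 0.45], [0, 0, -0.025, 0, 0, 0, 0.45], [-0.01, 0, -0.02, 0, 0, 0, 0.45], [-0.025, 0, 0, 0, 0, 0, 0.45]])

```text
time: 13.12
tool_pos: [0.4651, -0.2122, 0.1267]
tool_rot: [3.138, 0.004, 1.84]
contact_force: [1.5, -0.2, 0.0]
opening: 0.0227
```

Emit:
send_rows(series=[[-0.025, 0, 0, 0, 0, 0, 0.45], [-0.025, 0, 0, 0, 0, 0, 0.45], [-0.02, 0, 0, 0, 0, 0, 0.45], [-0.007, 0, 0, 0, 0, 0, 0.45], [0, 0, 0, 0, 0, 0, 0.45]])

```text
time: 13.53
tool_pos: [0.4841, -0.2883, 0.1224]
tool_rot: [-3.141, 0.0, 1.836]
contact_force: [-0.2, -0.7, 0.8]
opening: 0.0499
```

Emit:
send_rows(series=[[0, 0, 0, 0, 0, 0, 0.45], [0, 0, 0, 0, 0, 0, 0.45], [0, 0, 0, 0, 0, 0, 0.45]])

```text
time: 13.78
tool_pos: [0.4838, -0.2857, 0.1228]
tool_rot: [-3.141, -0.001, 1.839]
contact_force: [0.6, 0.6, 0.3]
opening: 0.0504
```

Run:
```python
from h import *
d=cam('wrist','w12');go(.4840,-.2870,.0446,1.838)
np.savez('w12.npz',**{k:np.asarray(v) for k,v in d.items()})
c=d['color'][:,:,::-1][70:240,205:310]
cv2.imwrite('pics/w12c.png',cv2.resize(c,None,fx=3.5,fy=3.5,interpolation=cv2.INTER_CUBIC))
```

```text
t 13.83 pos [ 0.4839 -0.2858  0.1229] rot [-3.1414e+00 -3.0000e-04  1.8389e+00] open 0.0504 F [ 0.2 -0.3 -0.2]
need tool dx -0.0012 dy -0.0003 dz 0.0783 turn z 0.0009
```

View pics/w12.png

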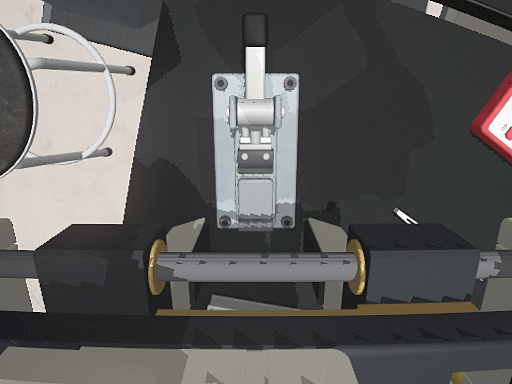

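View pics/w12c.png

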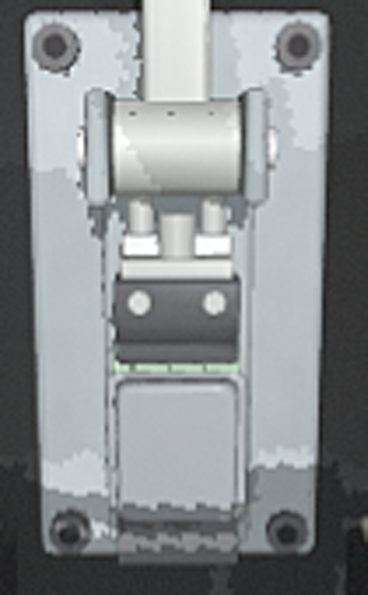

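Run:
```python
from h import *
d=np.load('w12.npz')
O=np.array([.4832,-.2841]);th=.267;R=np.array([[np.cos(th),np.sin(th)],[-np.sin(th),np.cos(th)]])
P=[]
for u,v in((118,378),(237,378),(240,518),(120,520)):
    x=onz(d,(205+(u+.5)/3.5-.5,70+(v+.5)/3.5-.5),.0496)[0];P.append(x);print(x.round(4),(R@(x[:2]-O)).round(4))
print(np.mean(P,0),R@(np.mean(P,0)[:2]-O))
q=(205+180/3.5,70+450/3.5);print(depthpts(d,np.round(q).astype(int)))
```

```text
[ 0.4674 -0.2738  0.0496] [-0.0125  0.0141]
[ 0.4919 -0.2671  0.0496] [0.0128 0.0141]
[ 0.5013 -0.2975  0.0496] [ 0.014  -0.0177]
[ 0.4759 -0.305   0.0496] [-0.0125 -0.0182]
[ 0.48413267 -0.28585652  0.0496    ] [ 0.00043618 -0.00194035]
[[ 0.48460111 -0.28675962  0.04859003]]
```

Emit:
send_rows(series=[[0, 0, 0.02, 0, 0, 0, 0.45], [0, 0, 0.02, 0, 0, 0, 0.45], [0, 0, 0.02, 0, 0, 0, 0.45], [0, 0, 0.01, 0, 0, 0, 0.45], [0, 0, 0, 0, 0, 0, 0.45]])

```text
time: 14.25
tool_pos: [0.4829, -0.2855, 0.0508]
tool_rot: [-3.139, -0.004, 1.838]
contact_force: [-0.3, 0.3, -0.7]
opening: 0.0506
```

Emit:
send_rows(series=[[0, 0, 0.003, 0, 0, 0, 0.45], [0, 0, 0.002, 0, 0, 0, 0.45], [0, 0, 0, 0, 0, 0, 0.45], [0, 0, 0, 0, 0, 0, 0.45], [0, 0, 0, 0, 0, 0, 0.45]])

```text
time: 14.67
tool_pos: [0.4844, -0.2872, 0.0485]
tool_rot: [3.141, 0.001, 1.838]
contact_force: [-0.3, -0.1, 0.5]
opening: 0.0503
```

Run:
```python
from h import *
cam('wrist','w13');go(.4840,-.2865,.0448,1.838);cam('wrist');go(.4840,-.2865,.0448,1.838)
```

```text
t 14.72 pos [ 0.4844 -0.2871  0.0484] rot [3.1409e+00 1.0000e-03 1.8378e+00] open 0.0502 F [-0.3  0.4  0.3]
need tool dx 0.0007 dy -0.0002 dz 0.0036 turn z -0.0002
t 14.77 pos [ 0.4843 -0.2871  0.0483] rot [3.1411e+00 8.0000e-04 1.8378e+00] open 0.0505 F [-0.2  1.2 -0. ]
need tool dx 0.0006 dy -0.0001 dz 0.0035 turn z -0.0002
```

View pics/w13.png

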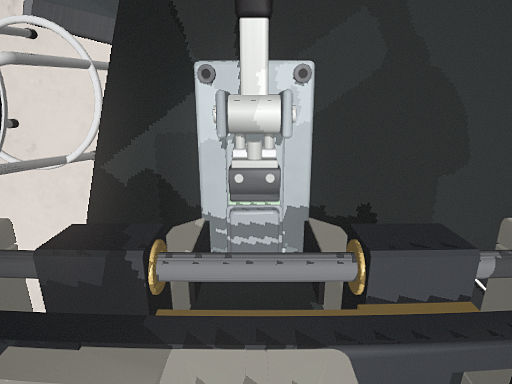

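Emit:
send_rows(series=[[0, 0, 0.002, 0, 0, 0, 0.45], [0, 0, 0.0015, 0, 0, 0, 0.45], [0, 0, 0, 0, 0, 0, 0.5], [0, 0, 0, 0, 0, 0, 0.55], [0, 0, 0, 0, 0, 0, 0.6]], newtons=30)

```text
time: 15.18
tool_pos: [0.4841, -0.2869, 0.0443]
tool_rot: [-3.142, -0.0, 1.838]
contact_force: [0.7, 0.3, -0.5]
opening: 0.0391
```

Emit:
send_rows(series=[[0, 0, 0, 0, 0, 0, 1], [0, 0, 0, 0, 0, 0, 1], [0, 0, 0, 0, 0, 0, 1], [0, 0, 0, 0, 0, 0, 1], [0, 0, 0, 0, 0, 0, 1]])

```text
time: 15.6
tool_pos: [0.4838, -0.287, 0.0443]
tool_rot: [-3.141, 0.0, 1.838]
contact_force: [-1.4, -0.7, 0.8]
opening: 0.0263
```

Emit:
send_rows(series=[[0, 0, 0, 0, 0, 0, 1], [0, 0, 0, 0, 0, 0, 1]], newtons=40)

```text
time: 15.77
tool_pos: [0.4838, -0.287, 0.0443]
tool_rot: [-3.141, -0.0, 1.838]
contact_force: [-2.4, -1.2, 0.9]
opening: 0.026
```

Emit:
send_rows(series=[[0, 0, -0.001, 0, 0, 0, 1], [0, 0, -0.001, 0, 0, 0, 1], [0, 0, -0.001, 0, 0, 0, 1], [0, 0, -0.001, 0, 0, 0, 1], [0, 0, -0.001, 0, 0, 0, 1]])

```text
time: 16.18
tool_pos: [0.4839, -0.2867, 0.0492]
tool_rot: [-3.141, -0.0, 1.838]
contact_force: [-1.0, 0.6, -0.8]
opening: 0.0263
```

Emit:
send_rows(series=[[0, 0, -0.001, 0, 0, 0, 1], [0, 0, -0.002, 0, 0, 0, 1], [0, 0, -0.003, 0, 0, 0, 1], [0, 0, -0.003, 0, 0, 0, 1], [0, 0, -0.003, 0, 0, 0, 1]])

```text
time: 16.6
tool_pos: [0.4844, -0.287, 0.0619]
tool_rot: [3.141, 0.001, 1.838]
contact_force: [0.4, 0.5, -1.3]
opening: 0.0265
```

Emit:
send_rows(series=[[0, 0, -0.01, 0, 0, 0, 1], [0, 0, -0.02, 0, 0, 0, 1], [0, 0, -0.02, 0, 0, 0, 1], [0, 0, -0.01, 0, 0, 0, 1], [0, 0, 0, 0, 0, 0, 1]])

```text
time: 17.02
tool_pos: [0.4854, -0.2879, 0.1243]
tool_rot: [3.138, 0.005, 1.838]
contact_force: [0.7, -0.7, -0.3]
opening: 0.0263
```

Emit:
send_rows(series=[[0, 0, 0, 0, 0, 0, 1], [0, 0, 0, 0, 0, 0, 1], [0, 0, 0, 0, 0, 0, 1]])

```text
time: 17.27
tool_pos: [0.4835, -0.2865, 0.1201]
tool_rot: [-3.14, -0.002, 1.838]
contact_force: [-0.0, -0.1, -0.3]
opening: 0.0261
```

Run:
```python
from h import *
d=cam('wrist','w14');go(.4840,-.2865,.0448,1.838);d=cam('top','t14')
c=d['color'][160:260,235:395,::-1];cv2.imwrite('pics/t14c.png',cv2.resize(c,None,fx=5,fy=5,interpolation=cv2.INTER_CUBIC))
```

```text
t 17.32 pos [ 0.4836 -0.2865  0.1202] rot [-3.1403e+00 -1.7000e-03  1.8378e+00] open 0.0265 F [-0.1  0.4 -0.7]
need tool dx -0.0001 dy 0.0004 dz 0.0754 turn z -0.0002
```

View pics/w14.png

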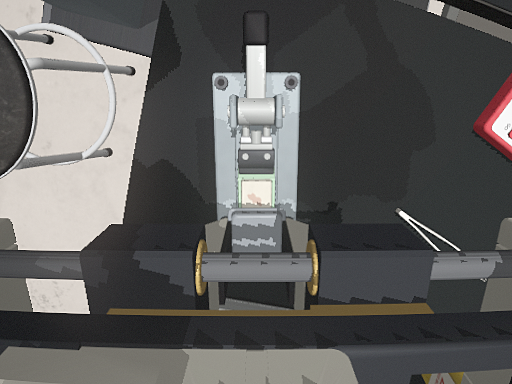

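View pics/t14c.png

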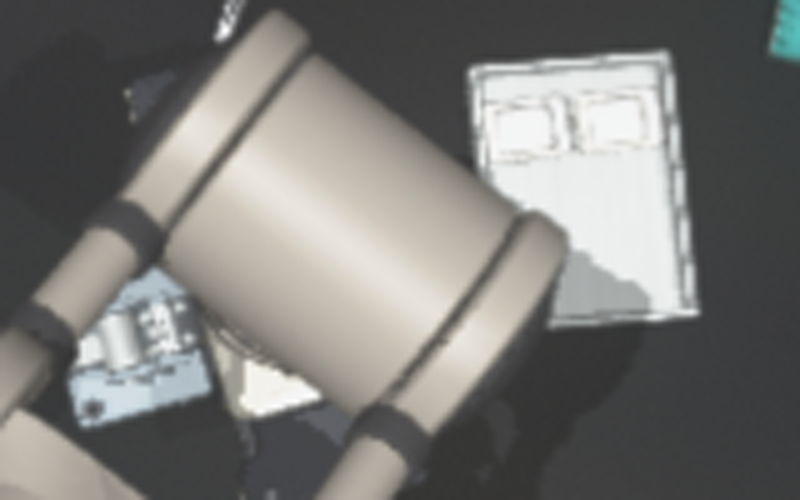

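Run:
```python
from h import *
d=cam('top')
P=[]
for u,v in((110,103),(432,85),(477,500),(150,527)):
    x=onz(d,(315+(u+.5)/8-.5,160+(v+.5)/8-.5),.018)[0];P.append(x);print(x.round(4))
P=np.array(P);C=P.mean(0);ax=P[0]+P[1]-P[2]-P[3];a=np.arctan2(ax[1],ax[0]);print(C,'yaw',a,np.linalg.norm(P[0]-P[1]),np.linalg.norm(P[1]-P[2]))
for u,v in((330,240),(205,260),(240,160),(345,150)):
    x=onz(d,(315+u/8,160+v/8),.008)[0];D=x[:2]-C[:2];print('mould pt trayframe',D[0]*np.cos(a)+D[1]*np.sin(a),-D[0]*np.sin(a)+D[1]*np.cos(a))
F=C[:2]-.028*np.array([np.cos(a),np.sin(a)]);print('free',F)
for y in(0,np.pi/2):go(F[0],F[1],.0045,a+np.pi/2-y)
```

```text
[ 0.6034 -0.405   0.018 ]
[ 0.6086 -0.5074  0.018 ]
[ 0.4777 -0.5172  0.018 ]
[ 0.4703 -0.4142  0.018 ]
[ 0.5399889  -0.46093966  0.018     ] yaw 0.07192144862385291 0.10252068339786322 0.13130634177622247
mould pt trayframe 0.018500720748506415 -0.01709632398023254
mould pt trayframe 0.015311508738973228 0.023250880921991957
mould pt trayframe 0.04613607345292907 0.008937015389942717
mould pt trayframe 0.04671103495173088 -0.024867688205468114
free [ 0.51206129 -0.46295173]
t 17.42 pos [ 0.4837 -0.2867  0.1204] rot [-3.1406e+00 -1.2000e-03  1.8377e+00] open 0.0262 F [-0.   0.5 -0.3]
need tool dx -0.1775 dy -0.0192 dz 0.1159 turn z 0.1950
t 17.42 pos [ 0.4837 -0.2867  0.1204] rot [-3.1406e+00 -1.2000e-03  1.8377e+00] open 0.0262 F [-0.   0.5 -0.3]
need tool dx -0.1775 dy -0.0192 dz 0.1159 turn z 1.7658
```

Emit:
send_rows(series=[[0, 0, 0, 0, 0, 0.118, 1], [0, 0, 0, 0, 0, 0.118, 1], [0, 0, 0, 0, 0, 0.118, 1], [0, 0, 0, 0, 0, 0.118, 1], [0, 0, 0, 0, 0, 0.118, 1]])

```text
time: 17.83
tool_pos: [0.4839, -0.2868, 0.1208]
tool_rot: [-3.141, -0.0, 1.242]
contact_force: [-1.0, -0.1, -1.7]
opening: 0.0261
```

Emit:
send_rows(series=[[0, 0, 0, 0, 0, 0.118, 1], [0, 0, 0, 0, 0, 0.118, 1], [0, 0, 0, 0, 0, 0.118, 1], [0, 0, 0, 0, 0, 0.118, 1], [0, 0, 0, 0, 0, 0.118, 1]])

```text
time: 18.25
tool_pos: [0.4839, -0.2868, 0.1208]
tool_rot: [-3.141, 0.0, 0.652]
contact_force: [0.2, 0.1, -0.2]
opening: 0.0263
```

Emit:
send_rows(series=[[0, 0, 0, 0, 0, 0.118, 1], [0, 0, 0, 0, 0, 0.118, 1], [0, 0, 0, 0, 0, 0.118, 1], [0, 0, 0, 0, 0, 0.118, 1], [0, 0, 0, 0, 0, 0.118, 1]])

```text
time: 18.67
tool_pos: [0.4839, -0.2867, 0.1208]
tool_rot: [-3.141, 0.001, 0.062]
contact_force: [-0.3, 0.3, -0.6]
opening: 0.0261
```

Emit:
send_rows(series=[[0.003, 0.03, 0, 0, 0, 0, 1], [0.003, 0.03, 0, 0, 0, 0, 1], [0.003, 0.03, 0, 0, 0, 0, 1], [0.003, 0.03, 0, 0, 0, 0, 1], [0.003, 0.03, 0, 0, 0, 0, 1]])

```text
time: 19.08
tool_pos: [0.5092, -0.4367, 0.1207]
tool_rot: [-3.141, 0.001, 0.068]
contact_force: [0.6, -0.1, -0.1]
opening: 0.0265
```

Emit:
send_rows(series=[[0, 0.02, 0, 0, 0, 0, 1], [0, 0.008, 0, 0, 0, 0, 1], [0, 0, 0, 0, 0, 0, 1], [0, 0, 0, 0, 0, 0, 1]])

```text
time: 19.42
tool_pos: [0.5108, -0.4625, 0.1205]
tool_rot: [-3.14, 0.001, 0.068]
contact_force: [-1.0, -0.1, -0.8]
opening: 0.0263
```

Run:
```python
from h import *
d=cam('wrist','w15');go(.5121,-.463,.0045,.072);go(.5121,-.463,.0045,.072)
```

```text
t 19.47 pos [ 0.511  -0.462   0.1209] rot [-3.1401e+00  7.0000e-04  6.8300e-02] open 0.0265 F [ 0.2  0.3 -0.8]
need tool dx 0.0010 dy 0.0011 dz 0.1164 turn z -0.0037
t 19.47 pos [ 0.511  -0.462   0.1209] rot [-3.1401e+00  7.0000e-04  6.8300e-02] open 0.0265 F [ 0.2  0.3 -0.8]
need tool dx 0.0010 dy 0.0011 dz 0.1164 turn z -0.0037
```

View pics/w15.png

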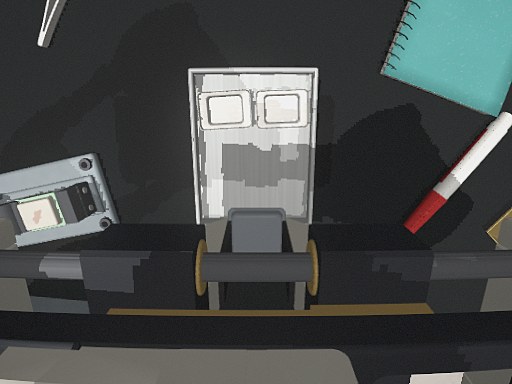

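Emit:
send_rows(series=[[0.001, 0.001, 0.02, 0, 0, 0, 1], [0, 0, 0.025, 0, 0, 0, 1], [0, 0, 0.025, 0, 0, 0, 1], [0, 0, 0.02, 0, 0, 0, 1], [0, 0, 0.005, 0, 0, 0, 1]])

```text
time: 19.88
tool_pos: [0.5109, -0.4609, 0.0227]
tool_rot: [-3.136, 0.004, 0.069]
contact_force: [-0.5, 0.4, -1.1]
opening: 0.0265
```

Emit:
send_rows(series=[[0, 0, 0.005, 0, 0, 0, 1], [0, 0, 0.005, 0, 0, 0, 1], [0, 0, 0, 0, 0, 0, 1], [0, 0, 0, 0, 0, 0, 1]])

```text
time: 20.22
tool_pos: [0.5127, -0.4646, 0.0175]
tool_rot: [3.14, -0.001, 0.068]
contact_force: [-0.4, 0.8, -0.4]
opening: 0.0262
```

Run:
```python
from h import *
d=cam('wrist','w16');go(.5121,-.463,.0043,.072);cam('wrist');go(.5121,-.463,.0043,.072)
```

```text
t 20.27 pos [ 0.5127 -0.4648  0.0176] rot [ 3.1399e+00 -1.3000e-03  6.7900e-02] open 0.0266 F [-0.4 -0.3 -1.1]
need tool dx -0.0005 dy -0.0018 dz 0.0133 turn z -0.0041
t 20.32 pos [ 0.5127 -0.4649  0.0176] rot [ 3.1399e+00 -1.3000e-03  6.7900e-02] open 0.0266 F [-0.2  0.1 -0.5]
need tool dx -0.0004 dy -0.0019 dz 0.0133 turn z -0.0041
```

View pics/w16.png

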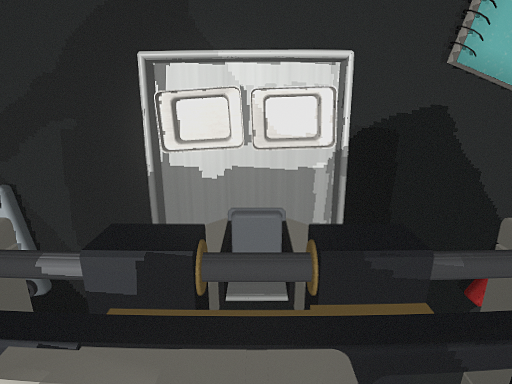

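Emit:
send_rows(series=[[0, -0.001, 0.004, 0, 0, 0, 1], [0, 0, 0.004, 0, 0, 0, 1], [0, 0, 0.002, 0, 0, 0, 1], [0, 0, 0, 0, 0, 0, 1], [0, 0, 0, 0, 0, 0, 1]])

```text
time: 20.73
tool_pos: [0.512, -0.4633, 0.006]
tool_rot: [-3.141, 0.0, 0.068]
contact_force: [0.1, -0.9, -0.5]
opening: 0.0266
```

Emit:
send_rows(series=[[0, 0, 0, 0, 0, 0, 1], [0, 0, 0.001, 0, 0, 0, 1], [0, 0, 0, 0, 0, 0, 1], [0, 0, 0, 0, 0, 0, 1]])

```text
time: 21.07
tool_pos: [0.5121, -0.4634, 0.0053]
tool_rot: [3.141, -0.0, 0.068]
contact_force: [-0.5, -0.5, 0.1]
opening: 0.0263
```

Emit:
send_rows(series=[[0, 0, 0.0005, 0, 0, 0, 1], [0, 0, 0, 0, 0, 0, 1], [0, 0, 0, 0, 0, 0, 1]])

```text
time: 21.32
tool_pos: [0.5121, -0.4634, 0.0048]
tool_rot: [3.142, 0.0, 0.068]
contact_force: [0.8, -0.9, -1.3]
opening: 0.0263
```

Emit:
send_rows(series=[[0, 0, 0.0005, 0, 0, 0, 1], [0, 0, 0, 0, 0, 0, 1], [0, 0, 0, 0, 0, 0, 1]])

```text
time: 21.57
tool_pos: [0.5122, -0.4635, 0.0044]
tool_rot: [3.141, -0.0, 0.068]
contact_force: [0.2, 0.3, 0.0]
opening: 0.0263
```

Emit:
send_rows(series=[[0, 0, 0.0005, 0, 0, 0, 1], [0, 0, 0, 0, 0, 0, 1], [0, 0, 0, 0, 0, 0, 1]])

```text
time: 21.82
tool_pos: [0.5122, -0.4635, 0.0043]
tool_rot: [3.141, -0.0, 0.068]
contact_force: [-1.6, 0.4, 4.5]
opening: 0.026
```

Emit:
send_rows(series=[[0, 0, 0, 0, 0, 0, 0.6], [0, 0, 0, 0, 0, 0, 0.55], [0, 0, 0, 0, 0, 0, 0.55], [0, 0, 0, 0, 0, 0, 0.55], [0, 0, 0, 0, 0, 0, 0.55]])

```text
time: 22.23
tool_pos: [0.512, -0.4633, 0.0035]
tool_rot: [-3.141, 0.0, 0.068]
contact_force: [-1.1, 0.0, -0.6]
opening: 0.0408
```

Emit:
send_rows(series=[[0, 0, -0.01, 0, 0, 0, 0.55], [0, 0, -0.025, 0, 0, 0, 0.55], [0, 0, -0.03, 0, 0, 0, 0.55], [-0.02, 0, -0.03, 0, 0, 0, 0.55], [-0.02, 0, -0.03, 0, 0, 0, 0.55]])

```text
time: 22.65
tool_pos: [0.4724, -0.4657, 0.1306]
tool_rot: [3.141, -0.0, 0.069]
contact_force: [0.0, -0.6, 0.5]
opening: 0.0411
```

Emit:
send_rows(series=[[-0.02, 0, 0, 0, 0, 0, 0.55], [-0.01, 0, 0, 0, 0, 0, 0.55], [0, 0, 0, 0, 0, 0, 0.55], [0, 0, 0, 0, 0, 0, 0.55], [0, 0, 0, 0, 0, 0, 0.55]])

```text
time: 23.07
tool_pos: [0.4427, -0.4676, 0.1277]
tool_rot: [-3.14, 0.001, 0.068]
contact_force: [-0.8, 0.0, 0.2]
opening: 0.0409
```

Run:
```python
from h import *
d=cam('wrist','w17');go(.5121,-.463,.0043,.072)
np.savez('w17.npz',**{k:np.asarray(v) for k,v in d.items()})
```

```text
t 23.12 pos [ 0.4429 -0.4676  0.1277] rot [-3.1401e+00  6.0000e-04  6.8500e-02] open 0.0411 F [-0.1 -0.5  0.4]
need tool dx 0.0693 dy 0.0002 dz 0.1234 turn z -0.0035
```

View pics/w17.png

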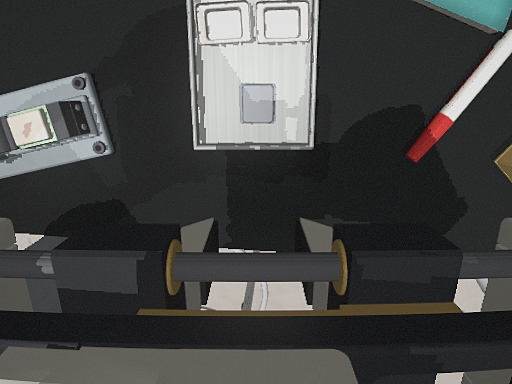

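Run:
```python
from h import *
d=np.load('w17.npz')
for q in((247,90),(268,90),(247,115),(268,115),(257,102)):print('mould top',depthpts(d,q).round(4)[0])
a=.072;D=onz(d,(257.5,103),.0096)[0][:2]-[.54,-.461];print('tray frame',D[0]*np.cos(a)+D[1]*np.sin(a),-D[0]*np.sin(a)+D[1]*np.cos(a))
for q in((22,128),(38,124),(30,128),(72,118)):print('wax/jaw',depthpts(d,q).round(4)[0])
t=cam('top')
c=t['color'][160:260,235:395,::-1];cv2.imwrite('pics/t17c.png',cv2.resize(c,None,fx=5,fy=5,interpolation=cv2.INTER_CUBIC))
```

```text
mould top [ 0.522  -0.4536  0.0091]
mould top [ 0.5232 -0.4711  0.0083]
mould top [ 0.5015 -0.4549  0.0089]
mould top [ 0.5027 -0.4727  0.0088]
mould top [ 0.5128 -0.4626  0.008 ]
tray frame -0.028036381666784297 -8.551637444692605e-05
wax/jaw [ 0.4838 -0.2836  0.0469]
wax/jaw [ 0.4875 -0.2971  0.0469]
wax/jaw [ 0.4842 -0.2903  0.047 ]
wax/jaw [ 0.4922 -0.3167  0.0333]
```

View pics/t17c.png

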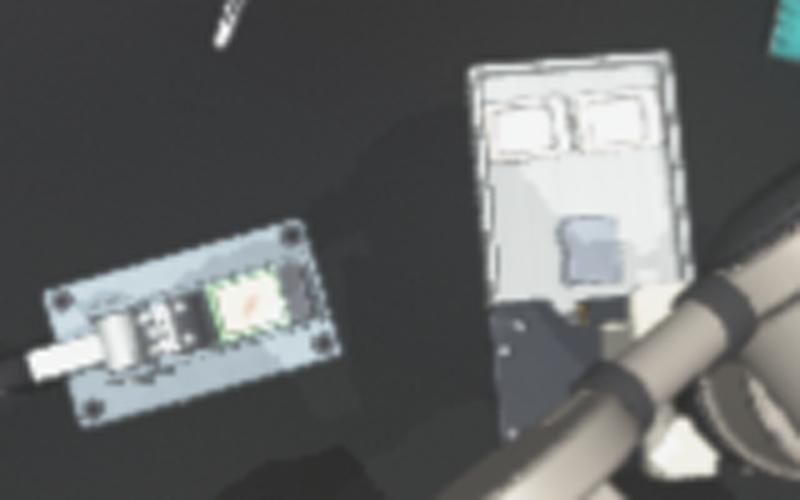

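The wax face is at z of about 47 mm, level, against 47.7 nominal. The block sits against the fixed jaw, the lever is down, and the mould lies flat at the tray's free point.

```bash
python3 -c "
from h import *
print(workorder.hand_in())"
```

```text
the job is handed in; nothing more can be done
None
```

The whole job is done and was handed in at about 23 s; the hand-in gives no verdict.

I carried the cassette and mould together by the mould's well to the clamp bed and laid them down. Closed fingers then pressed the lever to its stop (tip at z 44.5 mm, about 21 N). I regripped the mould by its well, pulled it straight up, and set it down in the tray with a light touch (about 4.5 N) before letting go.

Last checks before hand-in:
- **Block in the clamp:** it is against the fixed jaw. The wax face is level at z of about 47 mm, against 47.7 mm nominal.
- **Lever:** it is down in both the wrist and top pictures. Its angle can't be read directly, so I judged it from the pressing height and the pictures.
- **Mould in the tray:** its top is at about 8 to 9 mm, against 9.6 mm nominal. That gap is within the 2 mm calibration and depth error. It lies flat, centred at tray x -28 mm, y 0.
- **Gripper:** it is raised clear, with no force on it.
- **Other block:** I never touched it, though I took no picture of the ice pack at the very end.

No check failed. The arm did overshoot by a few millimetres after fast moves, so I let it settle and corrected its position before each grasp and placing.

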